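# Size a turned pin in the ring tower

### The job

Find the size of the pin that stands alone in the single-hole block: put it upright, head up, into the top of the ring tower and lower it gently through the shrinking rings until one stops it. To be sure that it has truly stopped, press it down on that ring with about 10 N for a second (pin and tower must never bear on one another with more than 18 N, so do not drop or force it), then let go and leave it standing there. Leave the two pins in the other block, and everything else on the bench, where they are.

Things in the scene. Friction and masses are not known exactly. Their poses are not given: they have to be found in the camera images.
- pin_a_head (a point): the centre of the head of pin_a, half-way up the head, 127 mm above its tip; z along the pin, up. pin_a is one of three aluminium pins: a round shank 115 mm long, its lower edge bevelled 1 mm, under a round head 28 mm in diameter and 24 mm high (139 mm in all). The shanks are 24, 18 and 12 mm thick, and which pin has which is not told here. Weight 50 to 220 g
- pin_a_tip (a point): the centre of the flat lower end of pin_a; z along the pin, up
- pin_b_head (a point): the centre of the head of pin_b, half-way up the head, 127 mm above its tip; z along the pin, up. pin_b is one of three aluminium pins: a round shank 115 mm long, its lower edge bevelled 1 mm, under a round head 28 mm in diameter and 24 mm high (139 mm in all). The shanks are 24, 18 and 12 mm thick, and which pin has which is not told here. Weight 50 to 220 g
- pin_b_tip (a point): the centre of the flat lower end of pin_b; z along the pin, up
- pin_c_head (a point): the centre of the head of pin_c, half-way up the head, 127 mm above its tip; z along the pin, up. pin_c is one of three aluminium pins: a round shank 115 mm long, its lower edge bevelled 1 mm, under a round head 28 mm in diameter and 24 mm high (139 mm in all). The shanks are 24, 18 and 12 mm thick, and which pin has which is not told here. Weight 50 to 220 g
- pin_c_tip (a point): the centre of the flat lower end of pin_c; z along the pin, up
- lone_hole (a point): the centre of the mouth of the hole in the single-hole grey plastic block (70 x 70 x 45 mm high, fixed). The hole is 31 mm wide and 37 mm deep; a pin stands loosely in it on its floor, 8 mm above the table
- pair_block (a point): the middle of the top of the two-hole grey plastic block (70 x 130 x 45 mm high, fixed), between its two holes, which lie 32 mm either side along y and are like the other block's. The other two pins stand in them
- mouth (a point): the centre of the upper face of the top ring of the ring tower, 134 mm above the table, z up. Four level, square-edged steel rings, 50 mm across and 7 mm thick, sit one under the other on one vertical axis; their holes are 26, 20, 14 and 8 mm across from the top down. A ring whose hole is 2 mm or more wider than the shank lets a pin pass; a narrower one stops it
- tower: the ring tower; origin on the ring axis at table height, z up. The upper faces of rings 2, 3 and 4 lie 28, 56 and 84 mm below the top ring's, each up to 9 mm higher or lower, as they were clamped by hand on two posts 60 mm apart (along y). All stands on a 90 mm square sprung plate over a fixed 100 mm foot; it begins to yield at about 3 N, then 1 mm for every 5 N, to 7 mm at most
- multimeter: yellow multimeter lying on the bench, to be left alone (origin under its middle)
- spool: solder spool lying on the bench, to be left alone (origin under its middle)
- pliers: pliers lying on the bench, to be left alone (origin under its middle)
- circuit: circuit board lying on the bench, to be left alone (origin under its middle)
- driver: screwdriver lying on the bench, to be left alone (origin under its middle)
- stripper: wire stripper lying on the bench, to be left alone (origin under its middle)
- jar: small jar lying on the bench, to be left alone (origin under its middle)
There are look-alikes about, which are no part of the job. Leave any orange look-alike of the part that bears pair_block alone. Leave any blue or orange look-alike of the part that bears pin_b_head alone.

How it is judged:
By the outcome, as a careful person would: the job done as asked, in the order asked, and still so for the second after the job is handed in, with the robot touching nothing.
It also fails if it takes over 72 s, if anything falls off the work surface, if the arm or the gripper's body presses on something with over 40 N, if the wrist force passes 120 N, or if a joint passes its speed limit or range.

### The arm

A 7-joint arm with a two-finger parallel gripper is mounted at the origin on the work surface. World frame = base frame: x ahead of the robot, y to its left, z up, the work surface at z = 0. Lengths are in m, angles in rad, forces in N, time in s.
With the tool pointing down it reaches from about 0.425 to 0.875 m from the base axis. Payload 4.7 kg.
Tool frame: the origin (TCP) lies at the very end of the fingers, on their centre line; the grasp point (between the pads) lies 19 mm behind it (arm.hold_point_z is the distance from the TCP to the grasp point, in m); y points along the fingers, z is the direction in which the jaws open and shut, and the axes are right-handed (so a half turn about y gives the same grasp; the last joint's range is limited). The gripper opens to 85 mm and grips with 20 to 120 N. Pads are 22 mm wide; open, the fingers measure 114 mm over their backs; the gripper's body (76 mm by 85 mm) begins 54 mm behind the grasp point. The pads swing forward as they close: fully open they stand 13 mm farther back than shut.
Start: joints at [-1.088, 0.321, -0.07, 1.45, 0.023, 1.371, -0.057], TCP at [0.294, 0.58, 0.231] pointing down, gripper open.
Joint ranges: [-2.86, 2.86], [-0.3, 2.09], [-1.38, 1.24], [0.06, 2.45], [-1.56, 4.7], [0.09, 2.05], [-2.69, 2.69]. Speed limits (rad/s): [2.57, 2.57, 3.14, 3.14, 3.14, 3.14, 3.14].

### API

Orientations are given as a unit quaternion [w, x, y, z].
In Python, from workcell import arm, viewer, finder gives the robot as it stands.
- The arm moves only by the tool move_arm, never from a script. Its argument "rows" is a list of rows, each an object of numbers: "tx", "ty", "tz": the shift along the tool's x, y, z in m; "ax", "ay", "az": the turn, a rotation vector about the tool's x, y, z in rad; "grip": the closure, from -1 (fully open) to 1 (shut). A call has 1 to 5 rows; each row is the pose to reach, as a shift and turn from the pose measured when the call began, along the tool's axes at that moment; what a row does not reach only later rows make up. A row lasts 1/12 s, in which the tool goes at most 41.7 mm and 7.16 degrees, less where a joint would pass 70% of its speed; a pose out of reach is approached as far as the arm can. A call with a gripper value outside its range is refused whole. The fingers move at their own pace and stop on an object; the grip force is fixed at half the most. Time passes only in rows, so rows that repeat a pose let the fingers close. It gives the time, the measured TCP pose, the force and the opening at its end, in the units of the state.
- arm.sense(): the state, without advancing time (a new reading comes with each control period).
- viewer.read_camera(name): name is "scene" or "top"; returns the picture (420x560x3 uint8, red, green, blue); there is no depth.
- viewer.camera_info(name): a dict with "fx", "fy", "cx", "cy" (pixels), "world_from_camera" (4x4, takes a point from camera to world coordinates). Camera axes: x right, y down, z forward; pixel columns grow to the right and rows downward; lengths in m; the calibration is good to about 2 mm. A picture is of the moment at which its call begins. camera_info takes no time and is no camera call.
- arm.job_done(): hands the job in, once; it reports no verdict.
Trained networks look in the newest picture that a camera, given by its name, has taken for a name from the list of things; names that differ only in an ending like _2 or _b are one class to them, and where a whole thing is asked for, a point or a joint stands for the part that bears it (a point fixed in the world has none). Each returns a list of dicts, best first, with "confidence" (0 to 1); they miss things now and then, are a little off and sometimes report something else, mostly with a low value. They report only what shows in the picture. A call takes as long as a camera call. They do not tell look-alikes from the thing itself.
- finder.outline_of(thing, camera): "region" (420x560 bool, what is visible of it).
- finder.mark_of(thing, camera): "at" ([x, y, z] in m, in world coordinates, good to about 4 mm: a listed point, or the origin of a listed thing).
The state is a dict: "time": time; "q": joint angles; "dq": joint speeds; "tau": joint torques, N m; "tool_pos": TCP position; "tcp_rot": TCP orientation; "ft_force": force on the tool from outside, world axes, zero at the start; "moment": the same for the moment, N m; "grip_width": opening from 0.0 (shut) to 1.0 (fully open).
Only numpy, scipy, OpenCV 4.12 (cv2) and the standard library are available. Lean on these libraries where they do the work, as an engineer would, in place of code of your own. Each camera call takes 0.05 s, during which the arm holds its last target.

## Working session

There is one attempt and no reset: what is moved stays moved. The work goes in short steps, Python scripts to look and compute and a tool call to move; the robot and the scene stay as the last step left them, time stands still between calls to the robot, and variables do not carry over. Pictures are saved under pics/ and viewed, and the job is handed in when it is done.

Besides the shell and the picture viewer there is one more tool, called after "Emit:" as name(argument=value, ...) on one line, values as JSON. move_arm: Moves the arm, as the interface text tells. Its arguments: {"type":"object","properties":{"rows":{"type":"array","items":{"type":"object","properties":{"tx":{"type":"number"},"ty":{"type":"number"},"tz":{"type":"number"},"ax":{"type":"number"},"ay":{"type":"number"},"az":{"type":"number"},"grip":{"type":"number"}}}}},"required":["rows"]}

```bash
ls; mkdir -p pics
python3 - <<'E'
from workcell import arm, viewer, finder
import cv2, numpy as np
s=arm.sense(); print(s)
print(arm.hold_point_z)
for c in ["scene","top"]:
    im=viewer.read_camera(c); cv2.imwrite(f"pics/{c}0.png",im[:,:,::-1])
    i=viewer.camera_info(c); print(c,i)
for c in ["scene","top"]:
  for t in ["pin_a_head","pin_a_tip","lone_hole","pair_block","mouth","tower"]:
    for r in finder.mark_of(t,c)[:5]: print(c,t,np.round(r["at"],3),round(r["confidence"],2))
E
```

```text
pics
{'time': 0.0, 'q': array([-1.08788659,  0.32180815, -0.07010777,  1.45165   ,  0.022619  ,
        1.37078838, -0.05690644]), 'dq': array([ 1.61790956e-03,  3.94656902e-04,  1.49255591e-03,  9.30021163e-04,
       -5.21547416e-04,  7.39333908e-05,  7.08873166e-04]), 'tau': array([-5.87393079e-04, -4.93582606e+01, -3.82351242e-01, -3.14323819e+01,
        1.29092135e-02,  1.15228625e-02, -1.10080205e-05]), 'tool_pos': array([0.29348644, 0.57938411, 0.23024587]), 'tcp_rot': array([-0.68712346,  0.68842272, -0.16433434,  0.1641028 ]), 'ft_force': array([-1.20345843, -0.13272032,  0.80316078]), 'moment': array([0.07286733, 0.0093101 , 0.04118512]), 'grip_width': 1.0025271702623226}
0.0187
scene {'fx': 385.9537777326527, 'fy': 385.9537777326527, 'cx': 272.5167880575863, 'cy': 208.69312686680624, 'world_from_camera': array([[-0.79739256,  0.48144513, -0.36383471,  0.92182242],
       [ 0.60326657,  0.62065913, -0.50085096,  0.48910819],
       [-0.01531492, -0.61886414, -0.78534873,  0.86028118],
       [ 0.        ,  0.        ,  0.        ,  1.        ]])}
top {'fx': 425.48370460777
[... 644 characters left out ...]
68  0.044] 0.7
scene pair_block [0.489 0.269 0.042] 0.96
scene pair_block [0.328 0.329 0.047] 0.91
scene mouth [ 0.572 -0.019  0.133] 0.91
scene mouth [ 0.696 -0.136  0.002] 0.54
scene tower [ 0.572 -0.019 -0.   ] 0.89
scene tower [ 0.699 -0.137  0.002] 0.57
scene tower [0.708 0.362 0.001] 0.4
top pin_a_head [ 0.544 -0.278  0.133] 0.48
top pin_a_tip [ 0.544 -0.274  0.008] 0.77
top pin_a_tip [0.479 0.238 0.01 ] 0.67
top pin_a_tip [ 0.704 -0.382  0.001] 0.27
top lone_hole [ 0.547 -0.272  0.04 ] 0.98
top lone_hole [ 0.359 -0.122  0.003] 0.26
top pair_block [0.487 0.27  0.042] 0.84
top pair_block [0.328 0.329 0.044] 0.74
top mouth [ 0.57  -0.022  0.133] 0.88
top tower [ 0.57  -0.018 -0.   ] 0.65
```

View pics/scene0.png

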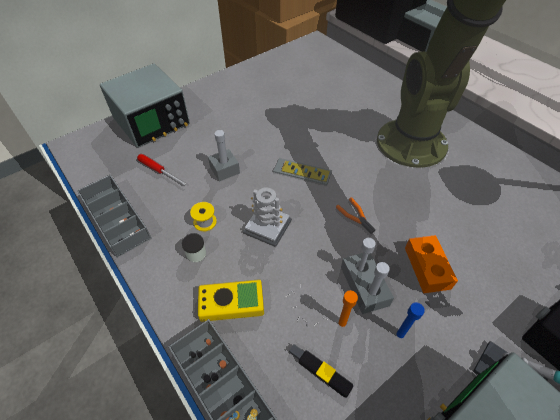

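View pics/top0.png

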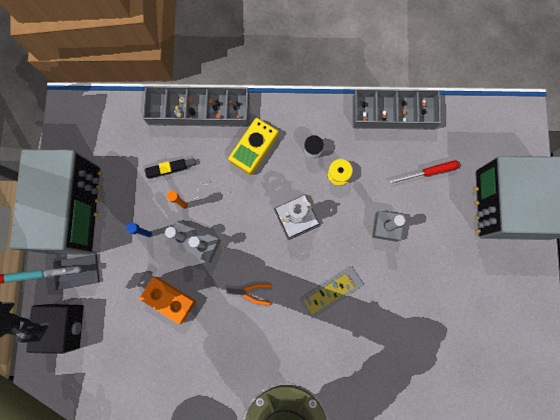

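The scene picture shows the lone pin in its block at (220,150) and the ring tower at (266,215). In the top picture they are at (397,221) and (297,212). The pair block, at (370,270) in scene, holds two pins, with blue and orange decoys nearby. I'll zoom in next.

Run:
```python
import cv2,numpy as np
def crop(f,x,y,w,h,k):
    im=cv2.imread(f)[y:y+h,x:x+w]; return cv2.resize(im,None,fx=k,fy=k,interpolation=cv2.INTER_CUBIC)
a=crop("pics/scene0.png",190,120,60,70,6);b=crop("pics/scene0.png",235,175,60,70,6)
cv2.imwrite("pics/z1.png",np.hstack([a,b]))
a=crop("pics/top0.png",365,195,50,55,7);b=crop("pics/top0.png",270,190,55,55,7)
cv2.imwrite("pics/z2.png",np.hstack([a,b]))
```

```text
(no output)
```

View pics/z1.png

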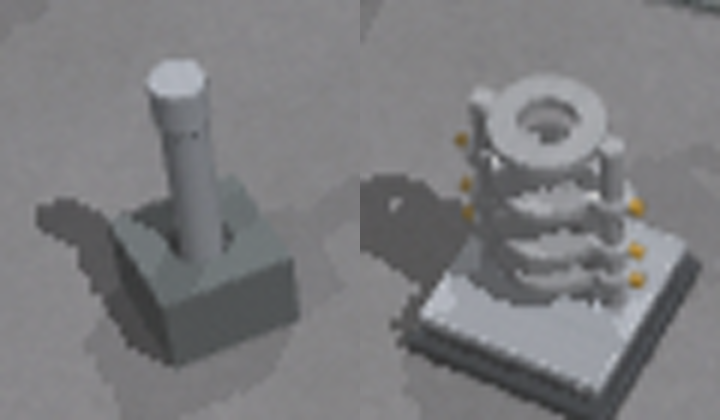

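View pics/z2.png

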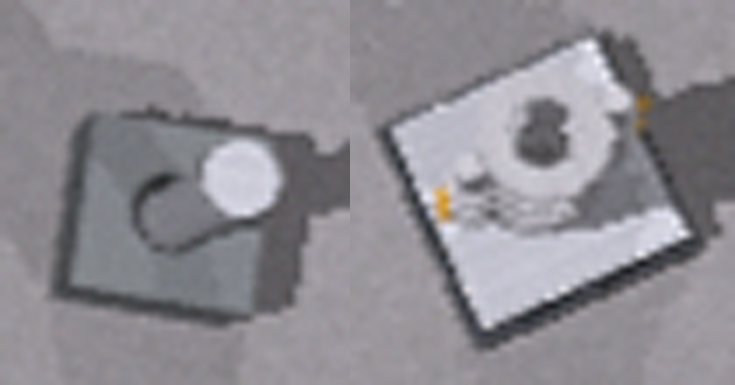

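```bash
cat > h.py <<'E'
import cv2,numpy as np
from workcell import arm,viewer,finder
from scipy.spatial.transform import Rotation as R
INF={c:viewer.camera_info(c) for c in("scene","top")}
def proj(c,P):
    i=INF[c];T=np.linalg.inv(i["world_from_camera"]);p=np.atleast_2d(P)@T[:3,:3].T+T[:3,3]
    return np.c_[i["fx"]*p[:,0]/p[:,2]+i["cx"],i["fy"]*p[:,1]/p[:,2]+i["cy"]]
def ray(c,u):
    i=INF[c];T=i["world_from_camera"];d=T[:3,:3]@[(u[0]-i["cx"])/i["fx"],(u[1]-i["cy"])/i["fy"],1];return T[:3,3],d/np.linalg.norm(d)
def tri(us,ut):
    o1,d1=ray("scene",us);o2,d2=ray("top",ut)
    A=np.zeros((3,3));b=np.zeros(3)
    for o,d in((o1,d1),(o2,d2)):
        M=np.eye(3)-np.outer(d,d);A+=M;b+=M@o
    p=np.linalg.solve(A,b);return p,[np.linalg.norm(np.cross(p-o,d)) for o,d in((o1,d1),(o2,d2))]
def atz(c,u,z):
    o,d=ray(c,u);return o+d*(z-o[2])/d[2]
def circ(p,r,n=72):
    a=np.linspace(0,2*np.pi,n);return np.c_[p[0]+r*np.cos(a),p[1]+r*np.sin(a),np.full(n,p[2])]
def zoom(c,im,x,y,w,h,k,curves=[]):
    z=cv2.resize(im[y:y+h,x:x+w],None,fx=k,fy=k,interpolation=cv2.INTER_CUBIC)
    for P,col in curves:
        q=(proj(c,P)-[x,y]+.5)*k-.5
        cv2.polylines(z,[np.round(q).astype(int)],False,col,1)
    return z
def fitcirc(c,img,p0,r,sgn=0,span=.012):
    # shift a horizontal circle of radius r at height p0[2] to maximise radial gradient
    from scipy.optimize import minimize
    g=cv2.GaussianBlur(cv2.cvtColor(img,cv2.COLOR_BGR2GRAY).astype(np.float32),(0,0),.7)
    from scipy.ndimage import map_coordinates as mc
    def f(v):
        o=proj(c,circ([p0[0]+v[0],p0[1]+v[1],p0[2]],r+.002));i=proj(c,circ([p0[0]+v[0],p0[1]+v[1],p0[2]],r-.002))
        d=mc(g,[i[:,1],i[:,0]],order=1)-mc(g,[o[:,1],o[:,0]],order=1)
        return -np.mean(np.clip(sgn*d,-5,60))
    best=min(((f((a,b)),a,b) for a in np.arange(-span,span+.0001,.0005) for b in np.arange(-span,span+.0001,.0005)))
    return np.array([p0[0]+best[1],p0[1]+best[2],p0[2]]),-best[0]
E
python3 - <<'E'
from h import *
print(R.from_quat(arm.sense()["tcp_rot"],scalar_first=True).as_matrix().round(3))
print(tri((219.2,132.9),(399.0,220.1)))
I={c:cv2.imread(f"pics/{c}0.png") for c in("scene","top")}
H={};M={}
for c in I:
    for z in(.147,):
        H[c],s=fitcirc(c,I[c],(.545,-.275,z),.014,1);print(c,"head",H[c],s)
    M[c],s=fitcirc(c,I[c],(.571,-.02,.134),.025,1);print(c,"ring",M[c],s)
    m2,s=fitcirc(c,I[c],(.571,-.02,.134),.013,-1);print(c,"hole",m2,s)
h=(H["scene"]+H["top"])/2;m=(M["scene"]+M["top"])/2
G=(0,255,0);Rd=(0,0,255)
def cv(c,h,m):
    return [(circ(h,.014),G),(circ(h-[0,0,.024],.014),G),(circ(m,.025),Rd),(circ(m,.013),Rd)]+[(np.array([[h[0],h[1],.147],[h[0],h[1],.045]]),(255,0,0))]
a=np.hstack([zoom("scene",I["scene"],190,120,60,70,6,cv("scene",h,m)),zoom("scene",I["scene"],235,175,60,70,6,cv("scene",h,m))])
cv2.imwrite("pics/o1.png",a)
a=np.hstack([zoom("top",I["top"],365,195,50,55,7,cv("top",h,m)),zoom("top",I["top"],270,190,55,55,7,cv("top",h,m))])
cv2.imwrite("pics/o2.png",a)
E
```

```text
[[ 0.892  0.     0.452]
 [-0.452  0.     0.892]
 [ 0.    -1.     0.   ]]
(array([ 0.5450799 , -0.27207163,  0.14583481]), [np.float64(0.0012857398410215575), np.float64(0.0012857398410216555)])
scene head [ 0.5465 -0.2735  0.147 ] 23.895634
scene ring [ 0.572  -0.0195  0.134 ] 23.498665
scene hole [ 0.5715 -0.02    0.134 ] 27.429367
top head [ 0.544  -0.2715  0.147 ] 57.12546
top ring [ 0.5715 -0.017   0.134 ] 24.807405
top hole [ 0.57  -0.016  0.134] 42.807144
```

View pics/o1.png

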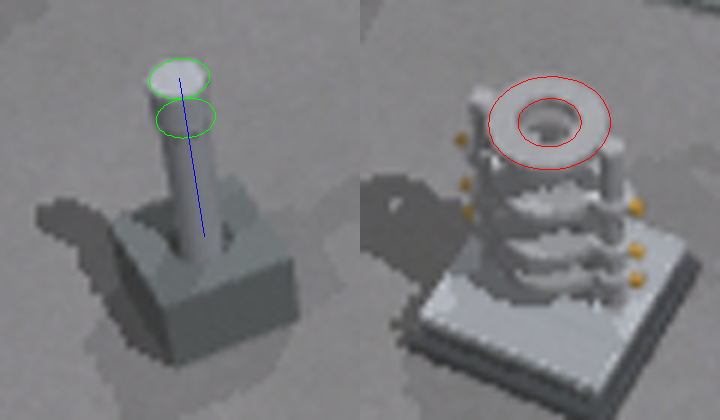

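View pics/o2.png

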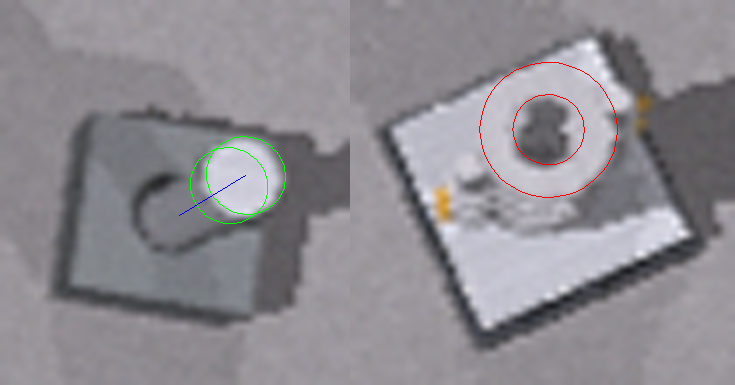

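The fits from the two cameras agree to about 3 mm. The pin head is at about (0.545,-0.2725) with its top at z≈0.146, and the mouth is at about (0.5715,-0.018). The head/shank ratio suggests an 18 mm shank. Moving over now.

Emit:
move_arm(rows=[{"tx": 0.037,"tz": -0.017,"ay": 0.11,"grip": -1},{"tx": 0.074,"tz": -0.034,"ay": 0.22,"grip": -1},{"tx": 0.111,"tz": -0.051,"ay": 0.33,"grip": -1},{"tx": 0.148,"tz": -0.067,"ay": 0.44,"grip": -1},{"tx": 0.185,"tz": -0.084,"ay": 0.55,"grip": -1}])

```text
invalid input at $.rows[0]: expected keys tx, ty, tz, ax, ay, az, grip
```

```bash
cat > st.py <<'E'
from h import *
import sys
s=arm.sense();M=R.from_quat(s["tcp_rot"],scalar_first=True).as_matrix()
print("t",round(s["time"],2),"tcp",s["tool_pos"].round(4),"F",s["ft_force"].round(2),"mom",s["moment"].round(2),"w",round(s["grip_width"],3),"q",s["q"].round(2))
print("R",M.round(4).tolist())
if len(sys.argv)>3:
    g=np.array(list(map(float,sys.argv[1:4])));print("tool shift",(M.T@(g-s["tool_pos"])).round(4))
    # rotation to X=-Y,Y=-Z,Z=+X
    G=np.array([[0,0,1],[-1,0,0],[0,-1,0.]]);print("rotvec",R.from_matrix(M.T@G).as_rotvec().round(4))
E
python3 st.py .545 -.2725 .23
```

```text
t 0.7 tcp [0.2937 0.5799 0.2314] F [ 0.4  -0.96 -0.55] mom [-0.01  0.01  0.01] w 0.998 q [-1.09  0.32 -0.07  1.45  0.02  1.37 -0.06]
R [[0.8921, 0.0001, 0.4518], [-0.4518, 0.0001, 0.8921], [0.0001, -1.0, 0.0002]]
tool shift [ 0.6093  0.0013 -0.6469]
rotvec [-2.0000e-04  1.1021e+00 -0.0000e+00]
```

Emit:
move_arm(rows=[{"tx": 0.037,"ty": 0,"tz": -0.017,"ax": 0,"ay": 0.11,"az": 0,"grip": -1},{"tx": 0.074,"ty": 0,"tz": -0.034,"ax": 0,"ay": 0.22,"az": 0,"grip": -1},{"tx": 0.111,"ty": 0,"tz": -0.051,"ax": 0,"ay": 0.33,"az": 0,"grip": -1},{"tx": 0.148,"ty": 0,"tz": -0.067,"ax": 0,"ay": 0.44,"az": 0,"grip": -1},{"tx": 0.185,"ty": 0,"tz": -0.084,"ax": 0,"ay": 0.55,"az": 0,"grip": -1}])

```text
time: 1.12
tool_pos: [0.4218, 0.4199, 0.2317]
tcp_rot: [0.617, -0.616, 0.346, -0.346]
ft_force: [0.6, 0.5, -0.4]
grip_width: 0.998
```

```bash
python3 st.py .545 -.2725 .23
```

```text
t 1.12 tcp [0.4218 0.4199 0.2317] F [ 0.62  0.55 -0.42] mom [ 0.   -0.07  0.01] w 0.998 q [-0.91  0.2   0.1   1.6  -0.02  1.34 -0.26]
R [[0.52, 0.0005, 0.8542], [-0.8542, 0.0007, 0.52], [-0.0003, -1.0, 0.0008]]
tool shift [ 0.6554  0.0012 -0.2548]
rotvec [-7.000e-04  5.469e-01 -5.000e-04]
```

Emit:
move_arm(rows=[{"tx": 0.037,"ty": 0,"tz": -0.014,"ax": 0,"ay": 0.11,"az": 0,"grip": -1},{"tx": 0.074,"ty": 0,"tz": -0.028,"ax": 0,"ay": 0.22,"az": 0,"grip": -1},{"tx": 0.111,"ty": 0,"tz": -0.042,"ax": 0,"ay": 0.33,"az": 0,"grip": -1},{"tx": 0.148,"ty": 0,"tz": -0.056,"ax": 0,"ay": 0.44,"az": 0,"grip": -1},{"tx": 0.185,"ty": 0,"tz": -0.07,"ax": 0,"ay": 0.547,"az": 0,"grip": -1}])

```text
time: 1.53
tool_pos: [0.4583, 0.2235, 0.2317]
tcp_rot: [0.499, -0.498, 0.501, -0.501]
ft_force: [0.3, -0.0, -0.9]
grip_width: 1.0
```

```bash
python3 st.py .545 -.2725 .23
```

```text
t 1.53 tcp [0.4583 0.2235 0.2317] F [ 0.33 -0.02 -0.86] mom [ 0.03 -0.07 -0.05] w 1.0 q [-0.76  0.02  0.26  1.8  -0.    1.32 -0.51]
R [[-0.0055, 0.0009, 1.0], [-1.0, 0.0012, -0.0055], [-0.0012, -1.0, 0.0009]]
tool shift [0.4955 0.0012 0.0894]
rotvec [-0.0009 -0.0055 -0.0012]
```

Emit:
move_arm(rows=[{"tx": 0.04,"ty": 0,"tz": 0.007,"ax": 0,"ay": 0,"az": 0,"grip": -1},{"tx": 0.08,"ty": 0,"tz": 0.014,"ax": 0,"ay": 0,"az": 0,"grip": -1},{"tx": 0.12,"ty": 0,"tz": 0.021,"ax": 0,"ay": 0,"az": 0,"grip": -1},{"tx": 0.16,"ty": 0,"tz": 0.028,"ax": 0,"ay": 0,"az": 0,"grip": -1},{"tx": 0.2,"ty": 0,"tz": 0.036,"ax": -0.001,"ay": -0.005,"az": -0.001,"grip": -1}])

```text
time: 1.95
tool_pos: [0.4931, 0.0214, 0.232]
tcp_rot: [0.5, -0.499, 0.5, -0.5]
ft_force: [1.6, -0.2, 0.4]
grip_width: 0.999
```

Emit:
move_arm(rows=[{"tx": 0.04,"ty": 0,"tz": 0.007,"ax": 0,"ay": 0,"az": 0,"grip": -1},{"tx": 0.08,"ty": 0,"tz": 0.014,"ax": 0,"ay": 0,"az": 0,"grip": -1},{"tx": 0.12,"ty": 0,"tz": 0.021,"ax": 0,"ay": 0,"az": 0,"grip": -1},{"tx": 0.16,"ty": 0,"tz": 0.028,"ax": 0,"ay": 0,"az": 0,"grip": -1},{"tx": 0.2,"ty": 0,"tz": 0.036,"ax": 0,"ay": 0,"az": 0,"grip": -1}])

```text
time: 2.37
tool_pos: [0.529, -0.1807, 0.2324]
tcp_rot: [0.501, -0.499, 0.5, -0.5]
ft_force: [0.4, 0.4, 0.1]
grip_width: 1.0
```

```bash
python3 st.py .545 -.2725 .23
```

```text
t 2.37 tcp [ 0.529  -0.1807  0.2324] F [0.43 0.38 0.08] mom [0.11 0.02 0.  ] w 1.0 q [-0.33  0.14  0.68  1.7  -0.09  1.33  0.36]
R [[-0.0001, 0.0023, 1.0], [-1.0, 0.0016, -0.0001], [-0.0016, -1.0, 0.0023]]
tool shift [0.0918 0.0023 0.016 ]
rotvec [-0.0023 -0.0001 -0.0016]
```

Emit:
move_arm(rows=[{"tx": 0.035,"ty": 0,"tz": 0.006,"ax": 0,"ay": 0,"az": 0,"grip": -1},{"tx": 0.07,"ty": 0,"tz": 0.012,"ax": 0,"ay": 0,"az": 0,"grip": -1},{"tx": 0.092,"ty": 0.002,"tz": 0.016,"ax": -0.002,"ay": 0,"az": -0.002,"grip": -1},{"tx": 0.092,"ty": 0.03,"tz": 0.016,"ax": -0.002,"ay": 0,"az": -0.002,"grip": -1},{"tx": 0.092,"ty": 0.06,"tz": 0.016,"ax": -0.002,"ay": 0,"az": -0.002,"grip": -1}])

```text
time: 2.78
tool_pos: [0.546, -0.276, 0.1736]
tcp_rot: [-0.499, 0.499, -0.499, 0.503]
ft_force: [0.3, 0.8, -0.6]
grip_width: 0.999
```

```bash
python3 st.py .545 -.2725 .118
python3 - <<'E'
from h import *
s=arm.sense()["tool_pos"]
out=[]
for c,b in(("scene",(170,90,100,100)),("top",(350,160,100,100))):
    im=viewer.read_camera(c)[:,:,::-1].copy()
    out.append(zoom(c,im,*b,4,[(circ((*s[:2],s[2]),.003),(0,0,255)),(circ((*s[:2],.147),.014),(0,255,0))]))
cv2.imwrite("pics/a1.png",np.hstack(out))
E
```

```text
t 2.78 tcp [ 0.546  -0.276   0.1736] F [ 0.33  0.77 -0.63] mom [ 0.06 -0.02  0.02] w 0.999 q [-0.16  0.32  0.72  1.66 -0.22  1.24  0.59]
R [[-0.0039, 0.0046, 1.0], [-1.0, -0.0034, -0.0039], [0.0033, -1.0, 0.0046]]
tool shift [-0.0037  0.0556 -0.0013]
rotvec [-0.0046 -0.0039  0.0034]
```

View pics/a1.png

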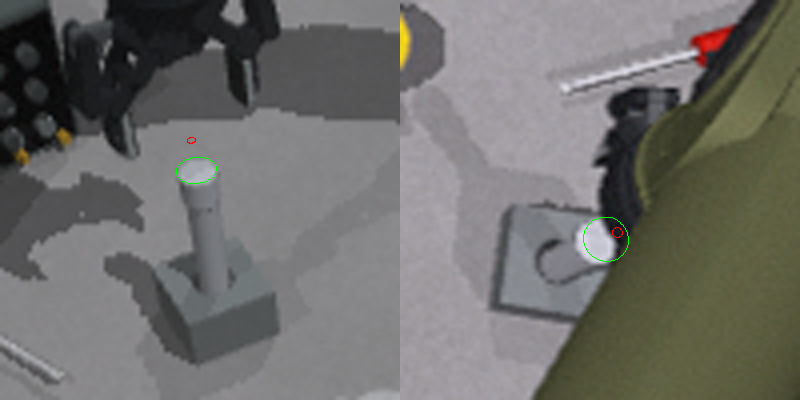

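The scene zoom shows the fingertips either side of the pin head at zoom (197,170), with the jaw midpoint centred on it. Descending.

Emit:
move_arm(rows=[{"tx": -0.004,"ty": 0.012,"tz": -0.001,"ax": -0.005,"ay": -0.004,"az": 0.003,"grip": -1},{"tx": -0.004,"ty": 0.024,"tz": -0.001,"ax": -0.005,"ay": -0.004,"az": 0.003,"grip": -1},{"tx": -0.004,"ty": 0.036,"tz": -0.001,"ax": -0.005,"ay": -0.004,"az": 0.003,"grip": -1},{"tx": -0.004,"ty": 0.048,"tz": -0.001,"ax": -0.005,"ay": -0.004,"az": 0.003,"grip": -1},{"tx": -0.004,"ty": 0.057,"tz": -0.001,"ax": -0.005,"ay": -0.004,"az": 0.003,"grip": -1}])

```text
time: 3.3
tool_pos: [0.5408, -0.2665, 0.1096]
tcp_rot: [0.499, -0.503, 0.504, -0.494]
ft_force: [0.0, 0.1, 0.2]
grip_width: 1.0
```

```bash
python3 st.py .545 -.2725 .117
python3 - <<'E'
from h import *
s=arm.sense()["tool_pos"]
out=[]
for c,b in(("scene",(170,90,100,100)),("top",(350,160,100,100))):
    im=viewer.read_camera(c)[:,:,::-1].copy()
    out.append(zoom(c,im,*b,4,[(circ((*s[:2],s[2]),.003),(0,0,255)),(circ((*s[:2],.147),.014),(0,255,0))]))
cv2.imwrite("pics/a2.png",np.hstack(out))
E
```

```text
t 3.3 tcp [ 0.5408 -0.2665  0.1096] F [0.05 0.13 0.15] mom [-0.08 -0.03 -0.02] w 1.0 q [-0.15  0.38  0.69  1.73 -0.26  1.15  0.62]
R [[0.0039, -0.0132, 0.9999], [-1.0, 0.0057, 0.004], [-0.0058, -0.9999, -0.0132]]
tool shift [ 0.0059 -0.0075  0.0041]
rotvec [ 0.0132  0.0039 -0.0058]
```

View pics/a2.png

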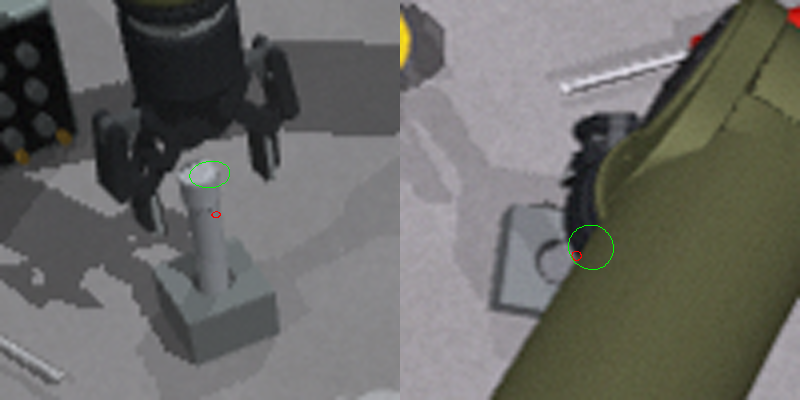

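Emit:
move_arm(rows=[{"tx": 0.006,"ty": -0.0075,"tz": 0.004,"ax": 0.0132,"ay": 0.004,"az": -0.006,"grip": -1},{"tx": 0.006,"ty": -0.0075,"tz": 0.004,"ax": 0.0132,"ay": 0.004,"az": -0.006,"grip": -1},{"tx": 0.006,"ty": -0.0075,"tz": 0.004,"ax": 0.0132,"ay": 0.004,"az": -0.006,"grip": -1},{"tx": 0.006,"ty": -0.0075,"tz": 0.004,"ax": 0.0132,"ay": 0.004,"az": -0.006,"grip": -1},{"tx": 0.006,"ty": -0.0075,"tz": 0.004,"ax": 0.0132,"ay": 0.004,"az": -0.006,"grip": -1}])

```text
time: 3.82
tool_pos: [0.5442, -0.2725, 0.1168]
tcp_rot: [0.499, -0.5, 0.501, -0.5]
ft_force: [0.2, 0.3, 0.2]
grip_width: 0.998
```

```bash
python3 st.py .545 -.2725 .117
```

```text
t 3.82 tcp [ 0.5442 -0.2725  0.1168] F [0.18 0.35 0.16] mom [ 0.04  0.   -0.04] w 0.998 q [-0.15  0.37  0.7   1.72 -0.26  1.15  0.62]
R [[-0.0006, -0.0017, 1.0], [-1.0, 0.0004, -0.0006], [-0.0004, -1.0, -0.0017]]
tool shift [ 0.     -0.0002  0.0008]
rotvec [ 0.0017 -0.0006 -0.0004]
```

Emit:
move_arm(rows=[{"tx": 0,"ty": 0,"tz": 0,"ax": 0.002,"ay": 0,"az": 0,"grip": 0.3},{"tx": 0,"ty": 0,"tz": 0,"ax": 0.002,"ay": 0,"az": 0,"grip": 1},{"tx": 0,"ty": 0,"tz": 0,"ax": 0.002,"ay": 0,"az": 0,"grip": 1},{"tx": 0,"ty": 0,"tz": 0,"ax": 0.002,"ay": 0,"az": 0,"grip": 1},{"tx": 0,"ty": 0,"tz": 0,"ax": 0.002,"ay": 0,"az": 0,"grip": 1}])

```text
time: 4.23
tool_pos: [0.5443, -0.2724, 0.1169]
tcp_rot: [-0.5, 0.5, -0.5, 0.5]
ft_force: [-0.2, 0.7, 1.7]
grip_width: 0.31
```

```bash
python3 st.py .545 -.2725 .117
```

```text
t 4.23 tcp [ 0.5443 -0.2724  0.1169] F [-0.17  0.68  1.73] mom [0.05 0.18 0.03] w 0.31 q [-0.15  0.37  0.7   1.72 -0.26  1.15  0.62]
R [[-0.0005, 0.0005, 1.0], [-1.0, 0.0003, -0.0005], [-0.0003, -1.0, 0.0005]]
tool shift [ 0.0001 -0.0001  0.0007]
rotvec [-0.0005 -0.0005 -0.0003]
```

Gripped at about 26 mm, close to the 28 mm head. Lifting straight up.

Emit:
move_arm(rows=[{"tx": 0,"ty": -0.01,"tz": 0,"ax": 0,"ay": 0,"az": 0,"grip": 1},{"tx": 0,"ty": -0.03,"tz": 0,"ax": 0,"ay": 0,"az": 0,"grip": 1},{"tx": 0,"ty": -0.055,"tz": 0,"ax": 0,"ay": 0,"az": 0,"grip": 1},{"tx": 0,"ty": -0.08,"tz": 0,"ax": 0,"ay": 0,"az": 0,"grip": 1},{"tx": 0,"ty": -0.105,"tz": 0,"ax": 0,"ay": 0,"az": 0,"grip": 1}])

```text
time: 4.65
tool_pos: [0.5438, -0.2724, 0.2233]
tcp_rot: [0.5, -0.5, 0.5, -0.5]
ft_force: [-0.2, -0.1, -1.7]
grip_width: 0.308
```

Emit:
move_arm(rows=[{"tx": 0,"ty": -0.02,"tz": 0,"ax": 0,"ay": 0,"az": 0,"grip": 1},{"tx": 0,"ty": -0.04,"tz": 0,"ax": 0,"ay": 0,"az": 0,"grip": 1},{"tx": 0,"ty": -0.055,"tz": 0,"ax": 0,"ay": 0,"az": 0,"grip": 1},{"tx": 0,"ty": -0.06,"tz": 0,"ax": 0,"ay": 0,"az": 0,"grip": 1},{"tx": 0,"ty": -0.06,"tz": 0,"ax": 0,"ay": 0,"az": 0,"grip": 1}])

```text
time: 5.07
tool_pos: [0.5443, -0.2729, 0.2849]
tcp_rot: [-0.5, 0.499, -0.5, 0.501]
ft_force: [-0.0, 0.3, -1.4]
grip_width: 0.304
```

```bash
python3 st.py .5715 -.018 .285;  python3 - <<'E'
from h import *
out=[]
for c,b in(("scene",(150,50,130,130)),("top",(330,130,130,130))):
    im=viewer.read_camera(c)[:,:,::-1].copy()
    cv2.imwrite(f"pics/l_{c}.png",im)
    out.append(zoom(c,im,*b,3))
cv2.imwrite("pics/a3.png",np.hstack(out))
E
```

```text
t 5.07 tcp [ 0.5443 -0.2729  0.2849] F [-0.04  0.27 -1.42] mom [ 0.04 -0.04 -0.01] w 0.304 q [-0.19  0.25  0.74  1.5  -0.17  1.45  0.56]
R [[-0.0009, 0.0023, 1.0], [-1.0, -0.0003, -0.0009], [0.0003, -1.0, 0.0023]]
tool shift [-2.549e-01 -1.000e-04  2.700e-02]
rotvec [-0.0023 -0.0009  0.0003]
```

View pics/a3.png

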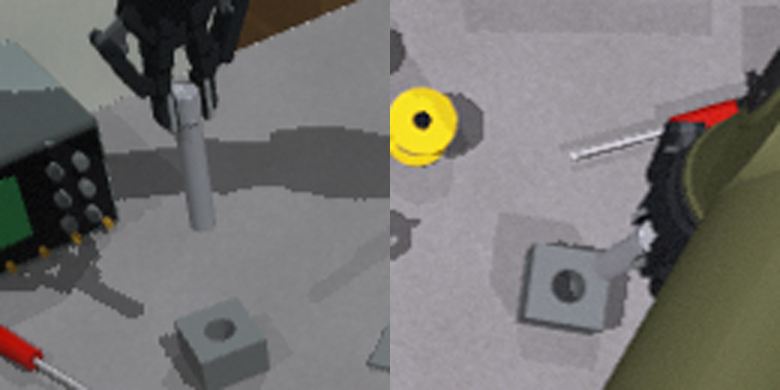

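The pin is lifted clear and hangs upright, with its tip at scene zoom (203,225). Its block is empty, and the shank looks like 18 mm. Moving to the tower.

Emit:
move_arm(rows=[{"tx": -0.02,"ty": 0,"tz": 0.002,"ax": 0,"ay": 0,"az": 0,"grip": 1},{"tx": -0.05,"ty": 0,"tz": 0.005,"ax": 0,"ay": 0,"az": 0,"grip": 1},{"tx": -0.085,"ty": 0,"tz": 0.009,"ax": 0,"ay": 0,"az": 0,"grip": 1},{"tx": -0.12,"ty": 0,"tz": 0.013,"ax": 0,"ay": 0,"az": 0,"grip": 1},{"tx": -0.155,"ty": 0,"tz": 0.016,"ax": 0,"ay": 0,"az": 0,"grip": 1}])

```text
time: 5.58
tool_pos: [0.5587, -0.1155, 0.2809]
tcp_rot: [0.499, -0.5, 0.502, -0.499]
ft_force: [1.0, 1.0, -2.2]
grip_width: 0.309
```

```bash
python3 st.py .5715 -.018 .285
```

```text
t 5.58 tcp [ 0.5587 -0.1155  0.2809] F [ 1.04  1.02 -2.18] mom [ 0.  -0.1 -0. ] w 0.309 q [-0.42  0.15  0.65  1.6  -0.09  1.43  0.23]
R [[-0.0013, -0.004, 1.0], [-1.0, 0.0011, -0.0013], [-0.0011, -1.0, -0.004]]
tool shift [-0.0975 -0.0041  0.0126]
rotvec [ 0.004  -0.0013 -0.0011]
```

Emit:
move_arm(rows=[{"tx": -0.03,"ty": -0.004,"tz": 0.004,"ax": 0.004,"ay": -0.001,"az": -0.001,"grip": 1},{"tx": -0.06,"ty": -0.004,"tz": 0.008,"ax": 0.004,"ay": -0.001,"az": -0.001,"grip": 1},{"tx": -0.085,"ty": -0.004,"tz": 0.0125,"ax": 0.004,"ay": -0.001,"az": -0.001,"grip": 1},{"tx": -0.0975,"ty": -0.004,"tz": 0.0125,"ax": 0.004,"ay": -0.001,"az": -0.001,"grip": 1},{"tx": -0.0975,"ty": -0.004,"tz": 0.0125,"ax": 0.004,"ay": -0.001,"az": -0.001,"grip": 1}])

```text
time: 6.0
tool_pos: [0.5709, -0.0137, 0.2833]
tcp_rot: [-0.501, 0.502, -0.499, 0.498]
ft_force: [0.2, -0.2, -2.0]
grip_width: 0.308
```

```bash
python3 st.py .5715 -.018 .285
```

```text
t 6.0 tcp [ 0.5709 -0.0137  0.2833] F [ 0.2  -0.2  -2.02] mom [-0.03  0.04  0.05] w 0.308 q [-0.53  0.14  0.57  1.59 -0.08  1.44  0.05]
R [[0.0059, -0.0029, 1.0], [-1.0, 0.001, 0.0059], [-0.001, -1.0, -0.0029]]
tool shift [ 0.0043 -0.0017  0.0006]
rotvec [ 0.0029  0.0059 -0.001 ]
```

Emit:
move_arm(rows=[{"tx": 0.004,"ty": 0.008,"tz": 0.0006,"ax": 0.003,"ay": 0.006,"az": -0.001,"grip": 1},{"tx": 0.004,"ty": 0.018,"tz": 0.0006,"ax": 0.003,"ay": 0.006,"az": -0.001,"grip": 1},{"tx": 0.004,"ty": 0.023,"tz": 0.0006,"ax": 0.003,"ay": 0.006,"az": -0.001,"grip": 1},{"tx": 0.004,"ty": 0.023,"tz": 0.0006,"ax": 0.003,"ay": 0.006,"az": -0.001,"grip": 1},{"tx": 0.004,"ty": 0.023,"tz": 0.0006,"ax": 0.003,"ay": 0.006,"az": -0.001,"grip": 1}])

```text
time: 6.42
tool_pos: [0.5709, -0.0191, 0.2595]
tcp_rot: [0.499, -0.5, 0.501, -0.5]
ft_force: [0.3, -0.7, -1.0]
grip_width: 0.308
```

```bash
python3 st.py .5715 -.018 .26
python3 - <<'E'
from h import *
s=arm.sense()["tool_pos"]
tip=s-[0,0,.109]
out=[]
for c,b in(("scene",(215,90,100,160)),("top",(240,140,100,160))):
    im=viewer.read_camera(c)[:,:,::-1].copy()
    cv2.imwrite(f"pics/m_{c}.png",im)
    out.append(zoom(c,im,*b,3.75))
cv2.imwrite("pics/a4.png",np.hstack(out))
E
```

```text
t 6.42 tcp [ 0.5709 -0.0191  0.2595] F [ 0.31 -0.66 -1.03] mom [-0.03  0.07  0.04] w 0.308 q [-0.53  0.15  0.58  1.63 -0.08  1.39  0.06]
R [[-0.0023, -0.0013, 1.0], [-1.0, -0.0004, -0.0023], [0.0004, -1.0, -0.0013]]
tool shift [-0.0011 -0.0005  0.0006]
rotvec [ 0.0013 -0.0023  0.0004]
```

View pics/a4.png

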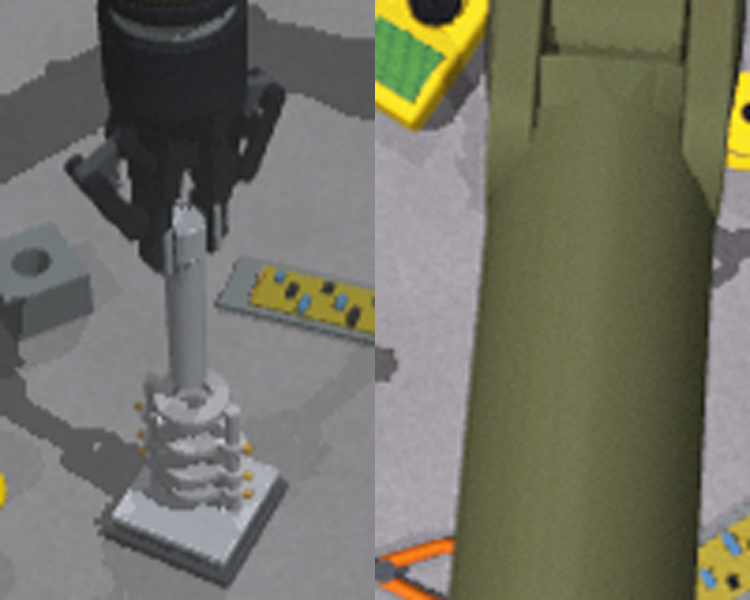

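Run:
```python
from h import *
im=cv2.imread("pics/m_scene.png")
s=np.array([.5709,-.0191,.2595]); tip=s-[0,0,.109]
M,sc=fitcirc("scene",im,(.571,-.02,.134),.025,1,.006);print(M,sc)
M2,sc=fitcirc("scene",im,(.571,-.02,.134),.013,-1,.006);print(M2,sc)
G=(0,255,0);Rd=(0,0,255)
def cyl(p,r,h):
    # silhouette lines of vertical cylinder
    cam=INF["scene"]["world_from_camera"][:3,3];d=cam[:2]-p[:2];d/=np.linalg.norm(d);n=np.array([-d[1],d[0]])
    return [np.array([[*(p[:2]+k*r*n),p[2]],[*(p[:2]+k*r*n),p[2]+h]]) for k in(1,-1)]
cur=[(circ(tip,.009),G),(circ(M,.025),Rd),(circ(M,.013),Rd)]+[(l,G) for l in cyl(tip,.009,.115)]
cur+=[(l,G) for l in cyl(tip+[0,0,.115],.014,.024)]+[(circ(tip+[0,0,.115],.014),G)]
a=zoom("scene",im,240,135,50,80,7.5,cur);b=zoom("scene",im,240,135,50,80,7.5)
cv2.imwrite("pics/a5.png",np.hstack([a,b]))
```

```text
[ 0.572 -0.02   0.134] 15.974075
[ 0.571 -0.021  0.134] 15.40642
```

View pics/a5.png

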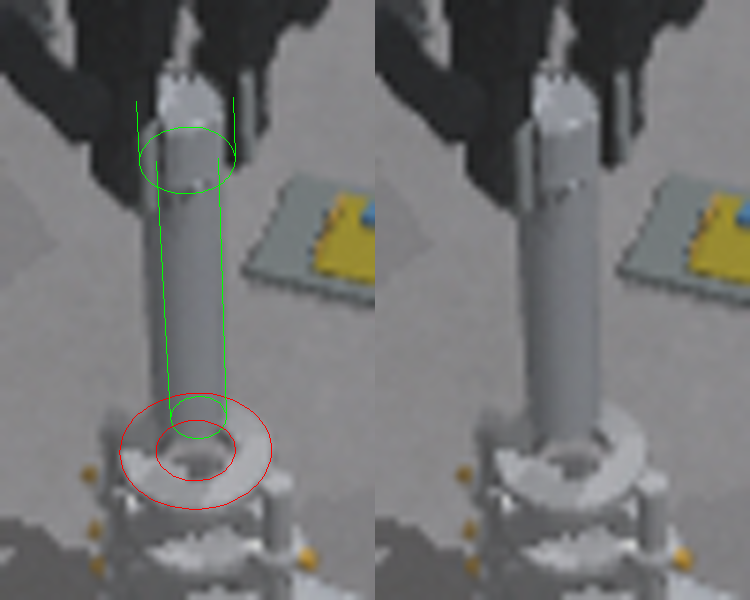

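The tip hangs above the ring at zoom (190,440). Its silhouette is about 73 px wide, against 57–62 px for an 18 mm model, so the shank is really nearer 24 mm. I'll fit it properly.

```bash
cat >> h.py <<'E'
def cyl(p,r,h,off=0):
    cam=INF["scene"]["world_from_camera"][:3,3];d=cam[:2]-p[:2];d/=np.linalg.norm(d);n=np.array([-d[1],d[0]])
    return [np.array([[*(p[:2]+k*r*n),p[2]],[*(p[:2]+k*r*n),p[2]+h]]) for k in(1,-1)]
def profile(img,p,zs,lo=-.025,hi=.025,n=101):
    """grey (color diff) averaged over heights zs across the vertical line through p, in camera-lateral metres (+=image right)"""
    from scipy.ndimage import map_coordinates as mc
    cam=INF["scene"]["world_from_camera"][:3,3];d=cam[:2]-p[:2];d/=np.linalg.norm(d);nn=np.array([-d[1],d[0]])
    if proj("scene",[*(p[:2]+.01*nn),.1])[0,0]<proj("scene",[*p[:2],.1])[0,0]: nn=-nn
    u=np.linspace(lo,hi,n);g=cv2.cvtColor(img,cv2.COLOR_BGR2GRAY).astype(float);acc=0
    for z in zs:
        q=proj("scene",np.c_[p[0]+u*nn[0],p[1]+u*nn[1],np.full(n,z)]);acc=acc+mc(g,[q[:,1],q[:,0]],order=1)
    return u,acc/len(zs),nn
E
python3 - <<'E'
from h import *
im=cv2.imread("pics/m_scene.png")
s=np.array([.5709,-.0191,.2595]); tip=s-[0,0,.109]
for z0 in(.160,.18,.2,.22,.24):
    u,g,nn=profile(im,tip,np.linspace(z0,z0+.015,8),n=51)
    print(z0,nn.round(2),' '.join(f"{a*1000:.0f}:{b:.0f}" for a,b in zip(u,g)))
im0=cv2.imread("pics/scene0.png")
for z0 in(.07,.1,.13):
    u,g,nn=profile(im0,np.array([.5465,-.2735]),np.linspace(z0,z0+.012,8),n=51)
    print("lone",z0,' '.join(f"{a*1000:.0f}:{b:.0f}" for a,b in zip(u,g)))
E
```

```text
0.16 [-0.82  0.57] -25:133 -24:134 -23:134 -22:134 -21:134 -20:134 -19:133 -18:133 -17:133 -16:129 -15:113 -14:98 -13:93 -12:90 -11:91 -10:93 -9:96 -8:99 -7:101 -6:105 -5:108 -4:112 -3:114 -2:117 -1:119 0:121 1:122 2:123 3:124 4:124 5:124 6:123 7:121 8:121 9:126 10:130 11:133 12:135 13:136 14:136 15:136 16:136 17:136 18:137 19:137 20:137 21:137 22:137 23:137 24:136 25:136
0.18 [-0.82  0.57] -25:133 -24:133 -23:133 -22:133 -21:133 -20:134 -19:134 -18:134 -17:133 -16:130 -15:120 -14:103 -13:88 -12:88 -11:89 -10:91 -9:94 -8:97 -7:101 -6:104 -5:108 -4:112 -3:114 -2:116 -1:118 0:119 1:120 2:121 3:123 4:123 5:124 6:123 7:121 8:119 9:124 10:131 11:134 12:135 13:135 14:135 15:135 16:135 17:135 18:134 19:135 20:135 21:135 22:135 23:135 24:135 25:135
0.2 [-0.82  0.57] -25:134 -24:134 -23:134 -22:133 -21:133 -20:133 -19:134 -18:134 -17:134 -16:123 -15:112 -14:101 -13:93 -12:87 -11:88 -10:89 -9:92 -8:96 -7:100 -6:103 -5:107 -4:110 -3:113 -2:115 -1:116 0:118 1:120 2:121 3:122 4:122 5:122 6:122 7:121 8:120 9:122 10:129 11:134 12:135 13:136 14:135 15:133 16:131 17:126 18:122 19:123 20:123 21:121 22
[... 1168 characters left out ...]
:135 -21:135 -20:134 -19:134 -18:134 -17:134 -16:134 -15:134 -14:132 -13:125 -12:110 -11:95 -10:86 -9:85 -8:86 -7:88 -6:91 -5:94 -4:97 -3:102 -2:105 -1:108 0:110 1:112 2:113 3:113 4:112 5:113 6:116 7:119 8:119 9:118 10:118 11:121 12:125 13:129 14:131 15:133 16:133 17:134 18:134 19:134 20:134 21:134 22:133 23:133 24:133 25:132
lone 0.13 -25:134 -24:135 -23:135 -22:135 -21:136 -20:136 -19:136 -18:135 -17:134 -16:132 -15:125 -14:113 -13:104 -12:101 -11:108 -10:115 -9:123 -8:127 -7:130 -6:135 -5:140 -4:144 -3:146 -2:149 -1:150 0:150 1:151 2:151 3:151 4:152 5:152 6:152 7:151 8:149 9:144 10:140 11:137 12:131 13:126 14:126 15:130 16:133 17:133 18:133 19:133 20:133 21:133 22:133 23:133 24:133 25:133
```

Run:
```python
from h import *
from scipy.ndimage import map_coordinates as mc
im=cv2.imread("pics/m_scene.png");im0=cv2.imread("pics/scene0.png")
s=np.array([.5709,-.0191,.2595])
# ring lateral
u,g,nn=profile(im0,s,[.1335],-.035,.035,71);print("ringlat",' '.join(f"{a*1000:.0f}:{b:.0f}" for a,b in zip(u,g)))
d=np.array([-nn[1],nn[0]]);cam=INF["scene"]["world_from_camera"][:3,3]
if d@(cam[:2]-s[:2])<0:d=-d
print("toward cam",d)
def dprof(img,c,z,lo,hi):
    u=np.arange(lo,hi,.001);acc=0
    for l in(-.004,-.002,0,.002,.004):
        q=proj("scene",np.c_[c[0]+l*nn[0]+u*d[0],c[1]+l*nn[1]+u*d[1],np.full(len(u),z)]);acc=acc+mc(cv2.cvtColor(img,cv2.COLOR_BGR2GRAY).astype(float),[q[:,1],q[:,0]],order=1)/5
    print(' '.join(f"{a*1000:.0f}:{b:.0f}" for a,b in zip(u,acc)))
c=s[:2]-.0013*nn
print("ringdepth");dprof(im0,c,.134,-.035,.045)
print("tipdepth");dprof(im,s[:2]-.0027*nn,.1505,-.01,.03)
```

```text
ringlat -35:133 -34:127 -33:120 -32:110 -31:97 -30:85 -29:85 -28:85 -27:103 -26:133 -25:158 -24:161 -23:163 -22:164 -21:163 -20:163 -19:162 -18:161 -17:162 -16:163 -15:159 -14:143 -13:126 -12:125 -11:128 -10:131 -9:132 -8:133 -7:131 -6:129 -5:126 -4:124 -3:121 -2:122 -1:122 0:123 1:124 2:125 3:127 4:129 5:131 6:134 7:136 8:129 9:121 10:122 11:128 12:136 13:149 14:162 15:168 16:168 17:169 18:168 19:167 20:167 21:166 22:164 23:152 24:141 25:138 26:138 27:138 28:138 29:137 30:137 31:136 32:135 33:134 34:133 35:133
toward cam [0.5682091  0.82288421]
ringdepth
-35:129 -34:130 -33:130 -32:131 -31:131 -30:131 -29:130 -28:132 -27:136 -26:141 -25:145 -24:150 -23:155 -22:160 -21:162 -20:163 -19:164 -18:164 -17:164 -16:164 -15:163 -14:154 -13:144 -12:133 -11:125 -10:118 -9:112 -8:109 -7:116 -6:122 -5:128 -4:130 -3:132 -2:133 -1:130 0:126 1:122 2:116 3:110 4:104 5:102 6:103 7:105 8:106 9:108 10:110 11:112 12:125 13:139 14:153 15:159 16:161 17:164 18:166 19:166 20:166 21:165 22:160 23:156 24:149 25:138 26:126 27:116 28:111 29:107 30:103 31:102 32:101 33:100 34:107 35:115 36:123 37:132 38:139 39:146 40:148 41:150 42:151 43:154 44:157
tipdepth
-10:114 -9:114 -8:114 -7:114 -6:114 -5:114 -4:114 -3:114 -2:114 -1:114 -0:114 1:115 2:115 3:115 4:115 5:115 6:115 7:117 8:119 9:121 10:125 11:130 12:134 13:132 14:129 15:126 16:120 17:113 18:106 19:106 20:109 21:113 22:115 23:116 24:118 25:120 26:128 27:136 28:144 29:145
```

Fit result: the shank is 24 mm wide, and the tip is about 1.4 mm lateral and 0.7 mm in depth off the ring axis. The target TCP is (0.570,-0.018), which agrees with the y from the two-view measurement. I'll go to just above the mouth.

Emit:
move_arm(rows=[{"tx": -0.001,"ty": 0.004,"tz": -0.001,"ax": 0.001,"ay": -0.002,"az": 0,"grip": 1},{"tx": -0.001,"ty": 0.008,"tz": -0.001,"ax": 0.001,"ay": -0.002,"az": 0,"grip": 1},{"tx": -0.001,"ty": 0.011,"tz": -0.001,"ax": 0.001,"ay": -0.002,"az": 0,"grip": 1},{"tx": -0.001,"ty": 0.011,"tz": -0.001,"ax": 0.001,"ay": -0.002,"az": 0,"grip": 1},{"tx": -0.001,"ty": 0.011,"tz": -0.001,"ax": 0.001,"ay": -0.002,"az": 0,"grip": 1}])

```text
time: 6.93
tool_pos: [0.5703, -0.0174, 0.2492]
tcp_rot: [0.5, -0.5, 0.5, -0.5]
ft_force: [-0.5, 0.3, -1.8]
grip_width: 0.309
```

```bash
python3 st.py .570 -.018 .245
python3 - <<'E'
from h import *
s=arm.sense()["tool_pos"]
im=viewer.read_camera("scene")[:,:,::-1].copy();cv2.imwrite("pics/n_scene.png",im)
for z0 in(.16,.19):
    u,g,nn=profile(im,np.array([.5709,-.0191]),np.linspace(z0,z0+.025,12),-.018,.014,33)
    print(z0,' '.join(f"{a*1000:.0f}:{b:.0f}" for a,b in zip(u,g)))
cv2.imwrite("pics/a6.png",zoom("scene",im,240,160,50,60,9))
E
python3 st.py .570 -.018 .245
```

```text
t 6.93 tcp [ 0.5703 -0.0174  0.2492] F [-0.51  0.3  -1.76] mom [0.01 0.01 0.04] w 0.309 q [-0.53  0.15  0.57  1.65 -0.08  1.37  0.06]
R [[0.0009, 0.0008, 1.0], [-1.0, -0.0001, 0.0009], [0.0001, -1.0, 0.0008]]
tool shift [ 0.0006  0.0042 -0.0003]
rotvec [-0.0008  0.0009  0.0001]
0.16 -18:134 -17:134 -16:133 -15:127 -14:118 -13:106 -12:95 -11:88 -10:89 -9:91 -8:94 -7:97 -6:100 -5:104 -4:108 -3:111 -2:114 -1:116 0:118 1:119 2:120 3:122 4:123 5:124 6:124 7:123 8:122 9:122 10:122 11:127 12:132 13:136 14:136
0.19 -18:135 -17:135 -16:135 -15:134 -14:121 -13:103 -12:91 -11:88 -10:87 -9:89 -8:91 -7:94 -6:98 -5:102 -4:105 -3:109 -2:111 -1:114 0:116 1:118 2:119 3:121 4:122 5:123 6:124 7:124 8:123 9:123 10:124 11:125 12:130 13:134 14:134
t 6.98 tcp [ 0.5705 -0.0174  0.2494] F [ 0.29  1.24 -1.74] mom [0.03 0.01 0.05] w 0.312 q [-0.53  0.15  0.57  1.65 -0.08  1.37  0.06]
R [[0.0008, 0.0013, 1.0], [-1.0, -0.0001, 0.0008], [0.0001, -1.0, 0.0013]]
tool shift [ 0.0006  0.0044 -0.0005]
rotvec [-0.0013  0.0008  0.0001]
```

View pics/a6.png

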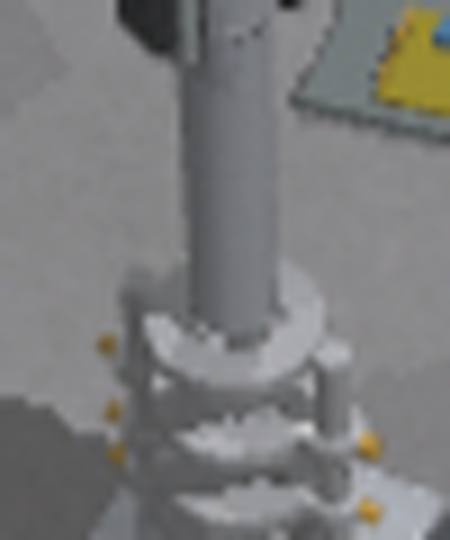

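The pin is laterally centred on the ring (both at -1.2 mm), with the tip about 6 mm above the mouth at zoom (240,335). Lowering gently and watching the force.

Emit:
move_arm(rows=[{"tx": 0.0003,"ty": 0.0015,"tz": -0.0003,"ax": -0.001,"ay": 0,"az": 0,"grip": 1},{"tx": 0.0003,"ty": 0.003,"tz": -0.0003,"ax": -0.001,"ay": 0,"az": 0,"grip": 1},{"tx": 0.0003,"ty": 0.0045,"tz": -0.0003,"ax": -0.001,"ay": 0,"az": 0,"grip": 1},{"tx": 0.0003,"ty": 0.006,"tz": -0.0003,"ax": -0.001,"ay": 0,"az": 0,"grip": 1},{"tx": 0.0003,"ty": 0.007,"tz": -0.0003,"ax": -0.001,"ay": 0,"az": 0,"grip": 1}])

```text
time: 7.4
tool_pos: [0.5701, -0.0177, 0.2422]
tcp_rot: [-0.5, 0.5, -0.5, 0.5]
ft_force: [0.5, 0.4, -1.8]
grip_width: 0.309
```

Emit:
move_arm(rows=[{"tx": 0,"ty": 0.0005,"tz": 0,"ax": 0,"ay": 0,"az": 0,"grip": 1},{"tx": 0,"ty": 0.001,"tz": 0,"ax": 0,"ay": 0,"az": 0,"grip": 1}])

```text
time: 7.57
tool_pos: [0.57, -0.0177, 0.241]
tcp_rot: [-0.5, 0.5, -0.5, 0.5]
ft_force: [0.1, -0.6, -1.5]
grip_width: 0.311
```

```bash
python3 st.py .570 -.0177 .240
```

```text
t 7.57 tcp [ 0.57   -0.0177  0.241 ] F [ 0.11 -0.58 -1.54] mom [-0.02 -0.03  0.05] w 0.311 q [-0.53  0.16  0.57  1.66 -0.09  1.35  0.06]
R [[0.0008, -0.0001, 1.0], [-1.0, -0.0002, 0.0008], [0.0002, -1.0, -0.0001]]
tool shift [-0.     0.001 -0.   ]
rotvec [0.0001 0.0008 0.0002]
```

Emit:
move_arm(rows=[{"tx": 0,"ty": 0.0008,"tz": 0,"ax": 0,"ay": 0,"az": 0,"grip": 1},{"tx": 0,"ty": 0.0016,"tz": 0,"ax": 0,"ay": 0,"az": 0,"grip": 1},{"tx": 0,"ty": 0.002,"tz": 0,"ax": 0,"ay": 0,"az": 0,"grip": 1}])

```text
time: 7.82
tool_pos: [0.57, -0.0177, 0.2389]
tcp_rot: [-0.5, 0.5, -0.5, 0.5]
ft_force: [-0.8, 0.6, -2.5]
grip_width: 0.307
```

Emit:
move_arm(rows=[{"tx": 0,"ty": 0.0008,"tz": 0,"ax": 0,"ay": 0,"az": 0,"grip": 1},{"tx": 0,"ty": 0.0016,"tz": 0,"ax": 0,"ay": 0,"az": 0,"grip": 1},{"tx": 0,"ty": 0.002,"tz": 0,"ax": 0,"ay": 0,"az": 0,"grip": 1}])

```text
time: 8.07
tool_pos: [0.57, -0.0177, 0.2368]
tcp_rot: [-0.5, 0.5, -0.5, 0.5]
ft_force: [0.8, 0.3, -1.7]
grip_width: 0.306
```

```bash
python3 st.py .570 -.0177 .235
```

```text
t 8.07 tcp [ 0.57   -0.0177  0.2368] F [ 0.75  0.33 -1.66] mom [-0.02 -0.01  0.03] w 0.306 q [-0.53  0.16  0.57  1.67 -0.09  1.34  0.06]
R [[0.0009, -0.0003, 1.0], [-1.0, -0.0002, 0.0009], [0.0002, -1.0, -0.0003]]
tool shift [0.     0.0018 0.    ]
rotvec [0.0003 0.0009 0.0002]
```

The tip is inside the top ring (about 6 mm past the mouth) with no contact force. Continuing down.

Emit:
move_arm(rows=[{"tx": 0,"ty": 0.0014,"tz": 0,"ax": 0,"ay": 0,"az": 0,"grip": 1},{"tx": 0,"ty": 0.0028,"tz": 0,"ax": 0,"ay": 0,"az": 0,"grip": 1},{"tx": 0,"ty": 0.0042,"tz": 0,"ax": 0,"ay": 0,"az": 0,"grip": 1},{"tx": 0,"ty": 0.0056,"tz": 0,"ax": 0,"ay": 0,"az": 0,"grip": 1},{"tx": 0,"ty": 0.007,"tz": 0,"ax": 0,"ay": 0,"az": 0,"grip": 1}])

```text
time: 8.48
tool_pos: [0.5699, -0.0176, 0.2296]
tcp_rot: [-0.5, 0.5, -0.5, 0.5]
ft_force: [-0.3, 0.8, -1.4]
grip_width: 0.31
```

```bash
python3 st.py .570 -.0177 .225;  python3 - <<'E'
from h import *
im=viewer.read_camera("scene")[:,:,::-1].copy()
cv2.imwrite("pics/a7.png",zoom("scene",im,240,150,50,70,8))
E
```

```text
t 8.48 tcp [ 0.5699 -0.0176  0.2296] F [-0.27  0.78 -1.39] mom [-0.03  0.01  0.05] w 0.31 q [-0.53  0.16  0.57  1.68 -0.09  1.33  0.06]
R [[0.0009, -0.0004, 1.0], [-1.0, -0.0002, 0.0009], [0.0002, -1.0, -0.0004]]
tool shift [0.0001 0.0046 0.0001]
rotvec [0.0004 0.0009 0.0002]
```

View pics/a7.png

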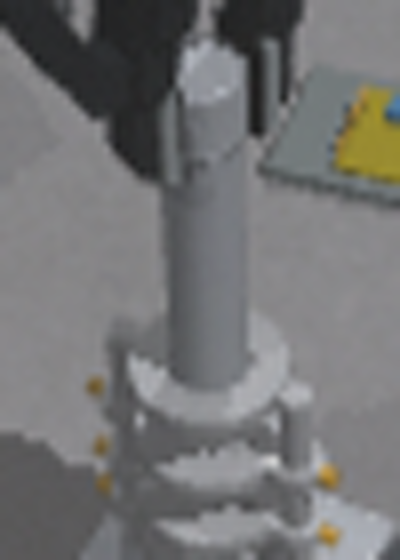

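The shank is clearly inside the top ring, at zoom (210,375). Going on in small steps.

Emit:
move_arm(rows=[{"tx": 0,"ty": 0.001,"tz": 0,"ax": 0,"ay": 0,"az": 0,"grip": 1},{"tx": 0,"ty": 0.002,"tz": 0,"ax": 0,"ay": 0,"az": 0,"grip": 1},{"tx": 0,"ty": 0.003,"tz": 0,"ax": 0,"ay": 0,"az": 0,"grip": 1},{"tx": 0,"ty": 0.004,"tz": 0,"ax": 0,"ay": 0,"az": 0,"grip": 1}])

```text
time: 8.87
tool_pos: [0.5698, -0.0177, 0.2251]
tcp_rot: [-0.5, 0.501, -0.5, 0.5]
ft_force: [0.5, 0.5, -1.5]
grip_width: 0.312
```

Emit:
move_arm(rows=[{"tx": 0,"ty": 0.0007,"tz": 0,"ax": 0,"ay": 0,"az": 0,"grip": 1},{"tx": 0,"ty": 0.0014,"tz": 0,"ax": 0,"ay": 0,"az": 0,"grip": 1},{"tx": 0,"ty": 0.002,"tz": 0,"ax": 0,"ay": 0,"az": 0,"grip": 1}])

```text
time: 9.12
tool_pos: [0.5698, -0.0176, 0.2231]
tcp_rot: [-0.5, 0.5, -0.5, 0.5]
ft_force: [0.2, 0.7, -1.8]
grip_width: 0.307
```

Emit:
move_arm(rows=[{"tx": 0,"ty": 0.0007,"tz": 0,"ax": 0,"ay": 0,"az": 0,"grip": 1},{"tx": 0,"ty": 0.0014,"tz": 0,"ax": 0,"ay": 0,"az": 0,"grip": 1},{"tx": 0,"ty": 0.002,"tz": 0,"ax": 0,"ay": 0,"az": 0,"grip": 1}])

```text
time: 9.37
tool_pos: [0.5698, -0.0177, 0.221]
tcp_rot: [-0.5, 0.501, -0.5, 0.5]
ft_force: [-0.1, -0.6, -1.8]
grip_width: 0.308
```

```bash
python3 st.py .570 -.0177 .215
```

```text
t 9.37 tcp [ 0.5698 -0.0177  0.221 ] F [-0.08 -0.6  -1.76] mom [-0.03  0.03 -0.03] w 0.308 q [-0.52  0.17  0.57  1.69 -0.09  1.31  0.07]
R [[0.0009, -0.0009, 1.0], [-1.0, -0.0002, 0.0009], [0.0002, -1.0, -0.0009]]
tool shift [0.     0.006  0.0002]
rotvec [0.0009 0.0009 0.0002]
```

Emit:
move_arm(rows=[{"tx": 0,"ty": 0.0007,"tz": 0,"ax": 0,"ay": 0,"az": 0,"grip": 1},{"tx": 0,"ty": 0.0014,"tz": 0,"ax": 0.001,"ay": 0,"az": 0,"grip": 1},{"tx": 0,"ty": 0.0018,"tz": 0.0001,"ax": 0.001,"ay": 0,"az": 0,"grip": 1}])

```text
time: 9.62
tool_pos: [0.5698, -0.0176, 0.2191]
tcp_rot: [-0.5, 0.5, -0.5, 0.5]
ft_force: [-0.6, 0.8, -1.7]
grip_width: 0.311
```

Emit:
move_arm(rows=[{"tx": 0,"ty": 0.0007,"tz": 0,"ax": 0,"ay": 0,"az": 0,"grip": 1},{"tx": 0,"ty": 0.0014,"tz": 0,"ax": 0,"ay": 0,"az": 0,"grip": 1},{"tx": 0,"ty": 0.0018,"tz": 0,"ax": 0,"ay": 0,"az": 0,"grip": 1}])

```text
time: 9.87
tool_pos: [0.5698, -0.0177, 0.2172]
tcp_rot: [-0.5, 0.5, -0.5, 0.5]
ft_force: [0.1, -0.7, -0.7]
grip_width: 0.31
```

Emit:
move_arm(rows=[{"tx": 0,"ty": 0.0005,"tz": 0,"ax": 0,"ay": 0,"az": 0,"grip": 1},{"tx": 0,"ty": 0.001,"tz": 0,"ax": 0,"ay": 0,"az": 0,"grip": 1},{"tx": 0,"ty": 0.0012,"tz": 0,"ax": 0,"ay": 0,"az": 0,"grip": 1}])

```text
time: 10.12
tool_pos: [0.5697, -0.0177, 0.2159]
tcp_rot: [-0.5, 0.5, -0.5, 0.5]
ft_force: [0.6, -0.9, -1.7]
grip_width: 0.309
```

Emit:
move_arm(rows=[{"tx": 0,"ty": 0.0005,"tz": 0,"ax": 0,"ay": 0,"az": 0,"grip": 1},{"tx": 0,"ty": 0.001,"tz": 0,"ax": 0,"ay": 0,"az": 0,"grip": 1},{"tx": 0,"ty": 0.0014,"tz": 0,"ax": 0,"ay": 0,"az": 0,"grip": 1}])

```text
time: 10.37
tool_pos: [0.5697, -0.0176, 0.2145]
tcp_rot: [-0.5, 0.5, -0.5, 0.5]
ft_force: [0.3, 0.0, -2.1]
grip_width: 0.309
```

Emit:
move_arm(rows=[{"tx": 0,"ty": 0.0005,"tz": 0,"ax": 0,"ay": 0,"az": 0,"grip": 1},{"tx": 0,"ty": 0.001,"tz": 0,"ax": 0,"ay": 0,"az": 0,"grip": 1},{"tx": 0,"ty": 0.0014,"tz": 0,"ax": 0,"ay": 0,"az": 0,"grip": 1}])

```text
time: 10.62
tool_pos: [0.5697, -0.0177, 0.213]
tcp_rot: [-0.5, 0.5, -0.5, 0.5]
ft_force: [-0.5, -0.2, -1.3]
grip_width: 0.313
```

Emit:
move_arm(rows=[{"tx": 0,"ty": 0.0005,"tz": 0.0002,"ax": 0.0005,"ay": 0,"az": 0,"grip": 1},{"tx": 0,"ty": 0.001,"tz": 0.0002,"ax": 0.0005,"ay": 0,"az": 0,"grip": 1},{"tx": 0,"ty": 0.0014,"tz": 0.0002,"ax": 0.0005,"ay": 0,"az": 0,"grip": 1}])

```text
time: 10.87
tool_pos: [0.57, -0.0177, 0.2119]
tcp_rot: [0.5, -0.5, 0.5, -0.5]
ft_force: [-0.7, -0.1, 1.5]
grip_width: 0.311
```

Emit:
move_arm(rows=[{"tx": 0,"ty": 0.0005,"tz": 0,"ax": 0,"ay": 0,"az": 0,"grip": 1},{"tx": 0,"ty": 0.001,"tz": 0,"ax": 0,"ay": 0,"az": 0,"grip": 1},{"tx": 0,"ty": 0.0014,"tz": 0,"ax": 0,"ay": 0,"az": 0,"grip": 1}])

```text
time: 11.12
tool_pos: [0.5702, -0.0177, 0.2112]
tcp_rot: [0.501, -0.5, 0.499, -0.5]
ft_force: [-1.0, -0.4, 4.6]
grip_width: 0.307
```

Contact with ring 2 comes at TCP z≈0.212, so the tip is at about 0.103. With a baseline of -1.7 N, the bearing force is now about 6 N. Pressing a little more.

Emit:
move_arm(rows=[{"tx": 0,"ty": 0.001,"tz": 0,"ax": 0,"ay": 0,"az": 0,"grip": 1},{"tx": 0,"ty": 0.0014,"tz": 0,"ax": 0,"ay": 0,"az": 0,"grip": 1},{"tx": 0,"ty": 0.0016,"tz": 0,"ax": 0,"ay": 0,"az": 0,"grip": 1}])

```text
time: 11.37
tool_pos: [0.5703, -0.0178, 0.2106]
tcp_rot: [0.501, -0.5, 0.499, -0.5]
ft_force: [-3.2, -0.1, 7.1]
grip_width: 0.304
```

```bash
python3 st.py .570 -.0177 .21
```

```text
t 11.37 tcp [ 0.5703 -0.0178  0.2106] F [-3.23 -0.1   7.05] mom [-0.01  0.85 -0.01] w 0.304 q [-0.52  0.17  0.57  1.7  -0.1   1.29  0.07]
R [[0.0008, 0.0018, 1.0], [-1.0, 0.0004, 0.0008], [-0.0004, -1.0, 0.0018]]
tool shift [-0.0001  0.0006 -0.0003]
rotvec [-0.0018  0.0008 -0.0004]
```

Emit:
move_arm(rows=[{"tx": 0,"ty": 0.001,"tz": -0.0004,"ax": -0.0018,"ay": 0,"az": 0,"grip": 1},{"tx": 0,"ty": 0.0012,"tz": -0.0005,"ax": -0.0018,"ay": 0,"az": 0,"grip": 1},{"tx": 0,"ty": 0.0013,"tz": -0.0005,"ax": -0.0018,"ay": 0,"az": 0,"grip": 1}])

```text
time: 11.62
tool_pos: [0.5703, -0.0178, 0.2106]
tcp_rot: [0.501, -0.5, 0.5, -0.5]
ft_force: [-2.6, 0.4, 8.2]
grip_width: 0.311
```

```bash
python3 st.py .570 -.0177 .21
```

```text
t 11.62 tcp [ 0.5703 -0.0178  0.2106] F [-2.55  0.41  8.21] mom [0.01 0.64 0.01] w 0.311 q [-0.52  0.17  0.57  1.7  -0.1   1.29  0.07]
R [[0.0008, 0.0015, 1.0], [-1.0, 0.0009, 0.0008], [-0.0009, -1.0, 0.0015]]
tool shift [-0.0001  0.0006 -0.0003]
rotvec [-0.0015  0.0008 -0.0009]
```

Bearing is about 10 N. Holding it for over a second.

Emit:
move_arm(rows=[{"tx": 0,"ty": 0.0014,"tz": -0.0006,"ax": -0.002,"ay": 0,"az": 0,"grip": 1},{"tx": 0,"ty": 0.0014,"tz": -0.0006,"ax": -0.002,"ay": 0,"az": 0,"grip": 1},{"tx": 0,"ty": 0.0014,"tz": -0.0006,"ax": -0.002,"ay": 0,"az": 0,"grip": 1}])

```text
time: 11.87
tool_pos: [0.5704, -0.0179, 0.2106]
tcp_rot: [0.501, -0.499, 0.5, -0.5]
ft_force: [-0.7, -0.0, 7.9]
grip_width: 0.309
```

Emit:
move_arm(rows=[{"tx": 0,"ty": 0.0014,"tz": -0.0006,"ax": -0.002,"ay": 0,"az": 0,"grip": 1},{"tx": 0,"ty": 0.0014,"tz": -0.0006,"ax": -0.002,"ay": 0,"az": 0,"grip": 1},{"tx": 0,"ty": 0.0014,"tz": -0.0006,"ax": -0.002,"ay": 0,"az": 0,"grip": 1}])

```text
time: 12.12
tool_pos: [0.5704, -0.0179, 0.2106]
tcp_rot: [0.501, -0.499, 0.5, -0.5]
ft_force: [-2.4, -0.5, 8.1]
grip_width: 0.308
```

Emit:
move_arm(rows=[{"tx": 0,"ty": 0.0016,"tz": -0.0006,"ax": -0.002,"ay": 0,"az": 0,"grip": 1},{"tx": 0,"ty": 0.0016,"tz": -0.0006,"ax": -0.002,"ay": 0,"az": 0,"grip": 1},{"tx": 0,"ty": 0.0016,"tz": -0.0006,"ax": -0.002,"ay": 0,"az": 0,"grip": 1},{"tx": 0,"ty": 0.0016,"tz": -0.0006,"ax": -0.002,"ay": 0,"az": 0,"grip": 1},{"tx": 0,"ty": 0.0016,"tz": -0.0006,"ax": -0.002,"ay": 0,"az": 0,"grip": 1}])

```text
time: 12.53
tool_pos: [0.5704, -0.0179, 0.2106]
tcp_rot: [0.501, -0.499, 0.5, -0.5]
ft_force: [-0.8, 0.1, 8.0]
grip_width: 0.311
```

Emit:
move_arm(rows=[{"tx": 0,"ty": 0.0015,"tz": -0.0006,"ax": -0.002,"ay": 0,"az": 0,"grip": 1},{"tx": 0,"ty": 0.0015,"tz": -0.0006,"ax": -0.002,"ay": 0,"az": 0,"grip": 1},{"tx": 0,"ty": 0.0015,"tz": -0.0006,"ax": -0.002,"ay": 0,"az": 0,"grip": 1},{"tx": 0,"ty": 0.0015,"tz": -0.0006,"ax": -0.002,"ay": 0,"az": 0,"grip": 1},{"tx": 0,"ty": 0.0015,"tz": -0.0006,"ax": -0.002,"ay": 0,"az": 0,"grip": 1}])

```text
time: 12.95
tool_pos: [0.5704, -0.018, 0.2105]
tcp_rot: [0.501, -0.499, 0.5, -0.499]
ft_force: [-2.6, 0.5, 7.3]
grip_width: 0.307
```

Emit:
move_arm(rows=[{"tx": 0,"ty": 0.0015,"tz": -0.0006,"ax": -0.002,"ay": 0,"az": 0,"grip": 1},{"tx": 0,"ty": 0.0015,"tz": -0.0006,"ax": -0.002,"ay": 0,"az": 0,"grip": 1},{"tx": 0,"ty": 0.0015,"tz": -0.0006,"ax": -0.002,"ay": 0,"az": 0,"grip": 1},{"tx": 0,"ty": 0.0015,"tz": -0.0006,"ax": -0.002,"ay": 0,"az": 0,"grip": 1}])

```text
time: 13.28
tool_pos: [0.5704, -0.018, 0.2105]
tcp_rot: [0.501, -0.499, 0.5, -0.499]
ft_force: [-1.6, -0.5, 8.0]
grip_width: 0.31
```

```bash
python3 st.py .570 -.0177 .2125;  python3 - <<'E'
from h import *
im=viewer.read_camera("scene")[:,:,::-1].copy()
cv2.imwrite("pics/a8.png",zoom("scene",im,235,150,60,70,8))
E
```

```text
t 13.28 tcp [ 0.5704 -0.018   0.2105] F [-1.62 -0.45  8.02] mom [ 0.02  0.62 -0.03] w 0.31 q [-0.52  0.18  0.57  1.7  -0.1   1.29  0.07]
R [[0.0007, 0.0009, 1.0], [-1.0, 0.0034, 0.0007], [-0.0034, -1.0, 0.0009]]
tool shift [-0.0003 -0.002  -0.0004]
rotvec [-0.0009  0.0007 -0.0034]
```

View pics/a8.png

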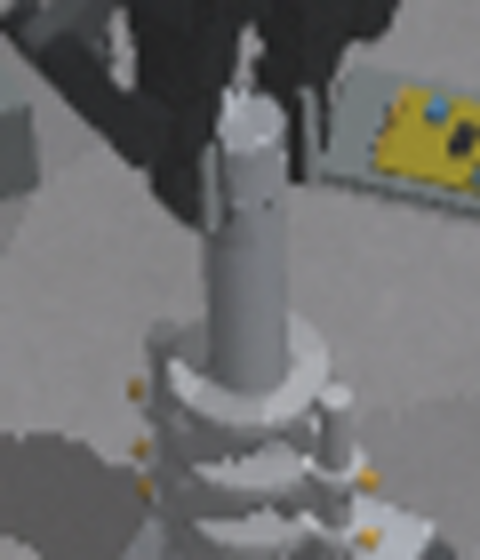

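Ring 2 holds it: TCP z stayed at 0.2105–0.2106 for 1.6 s under about 9.7 N. For margin I'll press slightly harder, to about 11 N, for another second before unloading.

Emit:
move_arm(rows=[{"tx": 0,"ty": 0.002,"tz": -0.0005,"ax": -0.001,"ay": 0,"az": -0.002,"grip": 1},{"tx": 0,"ty": 0.002,"tz": -0.0005,"ax": -0.001,"ay": 0,"az": -0.002,"grip": 1},{"tx": 0,"ty": 0.002,"tz": -0.0005,"ax": -0.001,"ay": 0,"az": -0.002,"grip": 1},{"tx": 0,"ty": 0.002,"tz": -0.0005,"ax": -0.001,"ay": 0,"az": -0.002,"grip": 1}])

```text
time: 13.67
tool_pos: [0.5704, -0.018, 0.2103]
tcp_rot: [0.501, -0.499, 0.5, -0.5]
ft_force: [-3.0, -0.4, 8.8]
grip_width: 0.31
```

Emit:
move_arm(rows=[{"tx": 0,"ty": 0.0018,"tz": -0.0005,"ax": -0.001,"ay": 0,"az": -0.002,"grip": 1},{"tx": 0,"ty": 0.0018,"tz": -0.0005,"ax": -0.001,"ay": 0,"az": -0.002,"grip": 1},{"tx": 0,"ty": 0.0018,"tz": -0.0005,"ax": -0.001,"ay": 0,"az": -0.002,"grip": 1},{"tx": 0,"ty": 0.0018,"tz": -0.0005,"ax": -0.001,"ay": 0,"az": -0.002,"grip": 1},{"tx": 0,"ty": 0.0018,"tz": -0.0005,"ax": -0.001,"ay": 0,"az": -0.002,"grip": 1}])

```text
time: 14.08
tool_pos: [0.5704, -0.018, 0.2102]
tcp_rot: [0.501, -0.499, 0.499, -0.5]
ft_force: [-2.1, 0.3, 8.8]
grip_width: 0.311
```

Emit:
move_arm(rows=[{"tx": 0,"ty": 0.0018,"tz": -0.0005,"ax": -0.001,"ay": 0,"az": -0.002,"grip": 1},{"tx": 0,"ty": 0.0018,"tz": -0.0005,"ax": -0.001,"ay": 0,"az": -0.002,"grip": 1},{"tx": 0,"ty": 0.0018,"tz": -0.0005,"ax": -0.001,"ay": 0,"az": -0.002,"grip": 1},{"tx": 0,"ty": 0.0018,"tz": -0.0005,"ax": -0.001,"ay": 0,"az": -0.002,"grip": 1},{"tx": 0,"ty": 0.0018,"tz": -0.0005,"ax": -0.001,"ay": 0,"az": -0.002,"grip": 1}])

```text
time: 14.5
tool_pos: [0.5704, -0.0179, 0.2102]
tcp_rot: [0.501, -0.5, 0.499, -0.501]
ft_force: [-3.3, 0.3, 9.9]
grip_width: 0.31
```

```bash
python3 st.py .570 -.0178 .212
```

```text
t 14.5 tcp [ 0.5704 -0.0179  0.2102] F [-3.28  0.34  9.88] mom [0.07 0.96 0.02] w 0.31 q [-0.52  0.17  0.57  1.7  -0.1   1.29  0.07]
R [[0.0007, 0.0028, 1.0], [-1.0, -0.0003, 0.0007], [0.0003, -1.0, 0.0028]]
tool shift [-0.0001 -0.0018 -0.0004]
rotvec [-0.0028  0.0007  0.0003]
```

Held at about 10.5–11.5 N. Now unloading to near zero before release.

Emit:
move_arm(rows=[{"tx": 0,"ty": -0.0003,"tz": -0.0003,"ax": -0.003,"ay": 0,"az": 0,"grip": 1},{"tx": 0,"ty": -0.0009,"tz": -0.0005,"ax": -0.003,"ay": 0,"az": 0,"grip": 1},{"tx": 0,"ty": -0.0014,"tz": -0.0005,"ax": -0.003,"ay": 0,"az": 0,"grip": 1},{"tx": 0,"ty": -0.0014,"tz": -0.0005,"ax": -0.003,"ay": 0,"az": 0,"grip": 1}])

```text
time: 14.83
tool_pos: [0.5701, -0.0178, 0.2116]
tcp_rot: [0.5, -0.5, 0.5, -0.5]
ft_force: [0.7, -0.4, 2.7]
grip_width: 0.31
```

```bash
python3 st.py .570 -.0178 .212
```

```text
t 14.83 tcp [ 0.5701 -0.0178  0.2116] F [ 0.68 -0.36  2.67] mom [0.02 0.02 0.02] w 0.31 q [-0.52  0.17  0.57  1.7  -0.1   1.29  0.07]
R [[0.0008, 0.0005, 1.0], [-1.0, -0.0003, 0.0008], [0.0003, -1.0, 0.0005]]
tool shift [-0.     -0.0004 -0.0001]
rotvec [-0.0005  0.0008  0.0003]
```

Emit:
move_arm(rows=[{"tx": 0,"ty": -0.0003,"tz": 0,"ax": 0,"ay": 0,"az": 0,"grip": 1},{"tx": 0,"ty": -0.0003,"tz": 0,"ax": 0,"ay": 0,"az": 0,"grip": 1}])

```text
time: 15.0
tool_pos: [0.5702, -0.0177, 0.2118]
tcp_rot: [0.5, -0.5, 0.5, -0.5]
ft_force: [0.1, -0.1, 2.8]
grip_width: 0.313
```

Emit:
move_arm(rows=[{"tx": 0,"ty": 0,"tz": 0,"ax": 0,"ay": 0,"az": 0,"grip": 0.1},{"tx": 0,"ty": 0,"tz": 0,"ax": 0,"ay": 0,"az": 0,"grip": -0.2},{"tx": 0,"ty": 0,"tz": 0,"ax": 0,"ay": 0,"az": 0,"grip": -0.6},{"tx": 0,"ty": 0,"tz": 0,"ax": 0,"ay": 0,"az": 0,"grip": -1},{"tx": 0,"ty": 0,"tz": 0,"ax": 0,"ay": 0,"az": 0,"grip": -1}])

```text
time: 15.42
tool_pos: [0.5701, -0.0178, 0.2116]
tcp_rot: [-0.5, 0.5, -0.5, 0.5]
ft_force: [0.2, -0.6, -0.4]
grip_width: 0.985
```

```bash
python3 st.py .570 -.0178 .29;  python3 - <<'E'
from h import *
im=viewer.read_camera("scene")[:,:,::-1].copy()
cv2.imwrite("pics/a9.png",zoom("scene",im,225,140,80,80,7))
E
```

```text
t 15.42 tcp [ 0.5701 -0.0178  0.2116] F [ 0.17 -0.56 -0.42] mom [ 0.05 -0.01  0.02] w 0.985 q [-0.52  0.17  0.57  1.7  -0.1   1.29  0.07]
R [[0.0009, 0.0002, 1.0], [-1.0, -0.0005, 0.0009], [0.0005, -1.0, 0.0002]]
tool shift [ 0.     -0.0784 -0.0001]
rotvec [-0.0002  0.0009  0.0005]
```

View pics/a9.png

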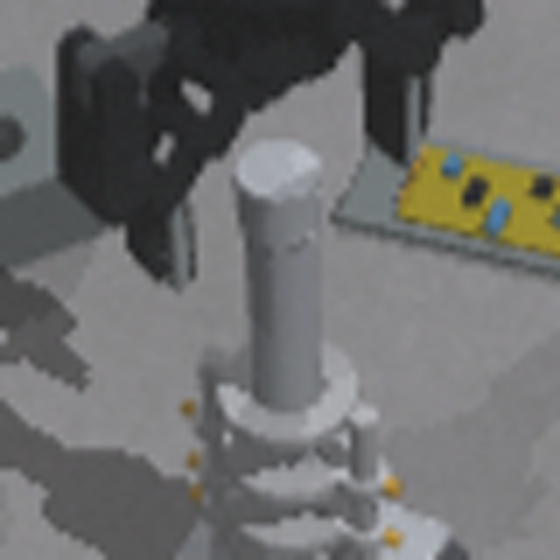

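The fingers are open and the pin stands upright in the tower at zoom (285,300). Raising straight up, then moving aside.

Emit:
move_arm(rows=[{"tx": 0,"ty": -0.01,"tz": 0,"ax": 0,"ay": 0,"az": 0,"grip": -1},{"tx": 0,"ty": -0.03,"tz": 0,"ax": 0,"ay": 0,"az": 0,"grip": -1},{"tx": 0,"ty": -0.055,"tz": 0,"ax": 0,"ay": 0,"az": 0,"grip": -1},{"tx": 0,"ty": -0.08,"tz": 0,"ax": 0,"ay": 0,"az": 0,"grip": -1},{"tx": 0,"ty": -0.1,"tz": 0,"ax": 0,"ay": 0,"az": 0,"grip": -1}])

```text
time: 15.88
tool_pos: [0.5704, -0.0179, 0.3144]
tcp_rot: [0.501, -0.5, 0.499, -0.501]
ft_force: [0.3, -0.3, 0.3]
grip_width: 1.0
```

Emit:
move_arm(rows=[{"tx": 0,"ty": 0,"tz": 0,"ax": 0,"ay": 0,"az": 0,"grip": -1},{"tx": -0.03,"ty": 0,"tz": 0,"ax": 0,"ay": 0,"az": 0,"grip": -1},{"tx": -0.06,"ty": 0,"tz": 0,"ax": 0,"ay": 0,"az": 0,"grip": -1},{"tx": -0.09,"ty": 0,"tz": 0,"ax": 0,"ay": 0,"az": 0,"grip": -1},{"tx": -0.12,"ty": 0,"tz": 0,"ax": 0,"ay": 0,"az": 0,"grip": -1}])

```text
time: 16.3
tool_pos: [0.5701, 0.1032, 0.3144]
tcp_rot: [0.501, -0.499, 0.499, -0.501]
ft_force: [-0.1, 0.2, 0.3]
grip_width: 1.0
```

Emit:
move_arm(rows=[{"tx": -0.02,"ty": 0,"tz": 0,"ax": 0,"ay": 0,"az": 0,"grip": -1},{"tx": -0.05,"ty": 0,"tz": 0,"ax": 0,"ay": 0,"az": 0,"grip": -1},{"tx": -0.08,"ty": 0,"tz": 0,"ax": 0,"ay": 0,"az": 0,"grip": -1},{"tx": -0.08,"ty": 0,"tz": 0,"ax": 0,"ay": 0,"az": 0,"grip": -1},{"tx": -0.08,"ty": 0,"tz": 0,"ax": 0,"ay": 0,"az": 0,"grip": -1}])

```text
time: 16.72
tool_pos: [0.5693, 0.1857, 0.3136]
tcp_rot: [0.501, -0.501, 0.498, -0.499]
ft_force: [-0.1, -0.3, -0.0]
grip_width: 0.996
```

```bash
python3 st.py .570 -.0178 .29;  python3 - <<'E'
from h import *
out=[]
I={}
for c in("scene","top"):
    I[c]=viewer.read_camera(c)[:,:,::-1].copy();cv2.imwrite(f"pics/f_{c}.png",I[c])
    for t in("pin_a_head","mouth"):print(c,t,[(np.round(r["at"],3),round(r["confidence"],2)) for r in finder.mark_of(t,c)[:4]])
cv2.imwrite("pics/f.png",np.hstack([zoom("scene",I["scene"],225,140,80,120,4.9),zoom("top",I["top"],260,160,80,120,4.9)]))
h={}
for c in I:
    for z in(.2415,):
        print(c,fitcirc(c,I[c],(.571,-.018,z),.014,1))
E
```

```text
t 16.72 tcp [0.5693 0.1857 0.3136] F [-0.1  -0.25 -0.  ] mom [0.   0.03 0.02] w 0.996 q [-0.73  0.19  0.44  1.47 -0.08  1.5  -0.29]
R [[0.0045, 0.0013, 1.0], [-1.0, -0.0004, 0.0045], [0.0004, -1.0, 0.0013]]
tool shift [ 0.2035  0.0237 -0.0003]
rotvec [-0.0013  0.0045  0.0004]
scene pin_a_head [(array([ 0.571, -0.02 ,  0.23 ]), 0.84)]
scene mouth [(array([ 0.571, -0.021,  0.133]), 0.56)]
top pin_a_head [(array([ 0.571, -0.025,  0.23 ]), 0.53)]
top mouth [(array([ 0.57 , -0.019,  0.132]), 0.83)]
scene (array([ 0.572 , -0.0195,  0.2415]), np.float32(31.946693))
top (array([ 0.57  , -0.0165,  0.2415]), np.float32(47.907013))
```

View pics/f.png

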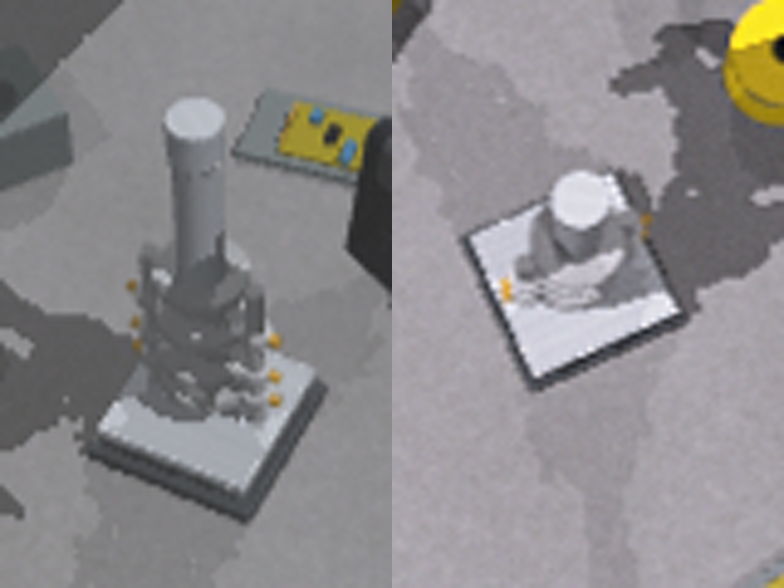

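View pics/f_scene.png

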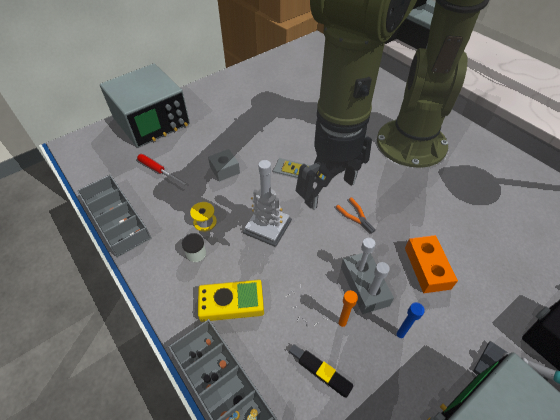

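The pin stands upright in the tower, with its head at scene (265,167) and head centre at about z=0.230, so the tip is at about 0.103, on ring 2. The pair block's pins and everything else look unmoved. Handing in.

```bash
python3 -c "
from workcell import arm
print(arm.job_done()); print(arm.sense()['time'])"
```

```text
the job is handed in; nothing more can be done
None
the job is handed in; nothing more can be done
```

The lone pin is the 24 mm one: it passed the 26 mm top ring and was stopped by the 20 mm second ring. It is left standing there, upright and head up.

**What I did:** I gripped the pin by the head, lifted it from the single-hole block and centred it over the tower. I lowered it in small steps until it met ring 2, about 31 mm below the mouth. I pressed for about 2.5 s in all at roughly 9–11.5 N vertical force (wrist reading minus the 1.7 N hanging weight), with up to about 3 N sideways. It did not slip further down. I unloaded to about 4.5 N, opened the fingers and backed away. The whole job took about 17 s.

**Last checks:**
- **Pin on ring 2:** both cameras put the head centre at z ≈ 0.230 m, so the tip is at about 0.103 m, matching the contact height. It stands upright on the ring axis, and the robot touches nothing.
- **Bench:** the two pins in the other block, the look-alikes and the rest of the bench looked unmoved in the pictures.

**Disagreements:** I first guessed 18 mm from the picture. A measured silhouette of 24 mm, the roughly 0.17 kg weight and the stop at ring 2 corrected that. The two cameras differed by 2–3 mm in absolute position, so I centred the pin relative to the ring within one view.

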